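# Screw a carving blank down on the sloping stand

### The job

Clamp the red-brown carving blank on the sloping stand: while still holding it, set it down flat on the bed inside the outline with one end against the low ledge, and let go of it there. Then swing the clamp arm over the blank to its stop, and screw the orange knob clockwise, regripping as often as needed, all the way down until it stops, so that the rubber pad holds the blank. Leave the pale offcut and the tools, tin and pot where they are.

Things in the scene. Friction and masses are not known exactly. Their poses are not given: they have to be found in the camera images.
- blank: Loose red-brown block of wood, 100 x 50 x 36 mm (its x, y, z), 0.1 to 0.18 kg, lying flat on the table. Origin at the centre of its underside, x along its length, z up.
- bed: Plywood bed of the fixed stand, 225 x 130 mm, sloping 30 degrees, rising away from the robot. x points up the slope, y across it to the left, z square out of its surface (leaning towards the robot). Origin on its upper surface, 66 mm above the table, where the centre of the blank's underside belongs, the blank's x along this x (either way round). A black outline 58 mm wide marks the place.
- ledge (a point): Middle of the upper face of the dark ledge across the bed's low end, at the bed's surface, 50 mm down the slope from the bed's origin; axes as the bed's. The ledge stands 14 mm proud. The blank's lower end belongs against it; wood does not slide down the slope by itself.
- pivot (a point): Foot of the steel post that the clamp arm swings on, at x = 0.110, y = 0 of the bed, on its surface; axes as the bed's. The swing axis is square to the bed.
- clamp_arm (a joint): Swing of the steel clamp arm about the post, rad. 0 = parked, pointing 0.4 rad uphill of bed +y; grows anticlockwise seen from above, to the stop at 1.971, where it points down the slope and the screw stands over the bed's origin. The screw's axis, square to the bed, is 110 mm from the post's. Arm 24 mm wide, end boss's top 70 mm above the bed. It stays where left; some 4 N at the knob moves it.
- knob (a joint): Turn of the clamp screw, rad; grows clockwise seen from above the knob; 9.42 (1 1/2 turns) is its end stop, fully down. Knob and screw go down 7 mm a turn. Turning takes 0.06 N m; it stays where left.
- knob_top (a point): Centre of the top of the orange knob, which is round, 41 mm in diameter and 30 mm high: grip it about 15 mm below this point along the bed's z. z is along the screw's axis, away from the bed. At screw turn 0 the top is 114 mm above the bed, and the knob's underside 14 mm above the arm's boss.
- pad: Round black rubber-faced pad, 26 mm in diameter, 8 mm thick, sprung (2.5 N/mm, 8 mm stroke) on the lower end of the screw. Origin on the screw's axis, 42.5 mm below the pad's underside along the bed's z. At screw turn 0 its underside is 42.5 mm above the bed, 6.5 mm clear of the blank; fully down it presses the blank with about 10 N.
- offcut: Loose pale block of wood of the same size as the blank; leave it. Origin at the centre of its underside.
- gouge_a: Carving gouge lying on the table, 230 mm long, handle 22 mm thick; leave it. Origin under the ferrule, between handle and blade, blade to its x.
- gouge_b: A second gouge like the first; leave it. Origin under the ferrule, blade to its x.
- mallet: Wooden mallet lying on the table, head 75 x 120 x 70 mm centred 80 mm along x from the origin, handle to -x, 245 mm long in all; leave it.
- glue: Yellow glue pot with an orange lid, 60 mm in diameter, 80 mm tall, upright; leave it. Origin at the centre of its foot.
- wax: Low steel wax tin, 70 mm in diameter, 50 mm tall; leave it. Origin at the centre of its foot.
- bench_dog: Small orange bench dog, 45 x 30 x 25 mm; leave it. Origin at the centre of its underside.
Things that resemble listed ones, but are neither listed nor needed, are in the scene too. Leave any green, purple or turquoise look-alike of the blank alone.

How it is judged:
By the outcome, as a careful person would: the job done as asked, in the order asked, and still so for the second after the job is handed in, with the robot touching nothing.
It also fails if it takes over 72 s, if anything falls off the work surface, if the arm or the gripper's body presses on something with over 40 N, if the wrist force passes 120 N, or if a joint passes its speed limit or range.

### The arm

A 7-joint arm with a two-finger parallel gripper is mounted at the origin on the work surface. World frame = base frame: x ahead of the robot, y to its left, z up, the work surface at z = 0. Lengths are in m, angles in rad, forces in N, time in s.
With the tool pointing down it reaches from about 0.35 to 0.9 m from the base axis. Payload 8.1 kg.
Tool frame: the origin (TCP) lies between the finger pads; the fingertips stand ahead of it and the grasp point (between the pads) is the TCP (arm.nose_length is the z of the fingertips in the tool frame, in m); z points along the fingers, y is the line along which they close (so a half turn about z gives the same grasp; the last joint's range is limited). The gripper opens to 92 mm and grips with 3 to 60 N. Pads are 19 mm wide; open, the fingers measure 130 mm over their backs; the gripper's body (75 mm by 190 mm) begins 47 mm behind the grasp point.
Start: joints at [1.105, 0.434, 0.025, 1.573, -0.012, 1.134, -0.075], TCP at [0.222, -0.584, 0.246] pointing down, gripper open.
Joint ranges: [-2.62, 2.62], [-0.44, 2.09], [-1.27, 1.32], [0.08, 2.57], [-1.32, 4.46], [0.12, 2], [-2.74, 2.74]. Speed limits (rad/s): [2.22, 2.22, 3.01, 3.01, 3.14, 3.14, 3.14].

### API

Orientations are given as a rotation vector (axis times angle).
In Python, from cell import sensors, optics, arm gives the robot as it stands.
- The arm moves only by the tool arm_command, never from a script. Its argument "deltas" is one flat list of numbers, 7 for each row, row after row: the turn, a rotation vector about the world's x, y, z as a fraction of full scale, then the shift along the world's x, y, z as a fraction of full scale, then the finger opening in mm, from 0 to 91.8. In form: [wx, wy, wz, dx, dy, dz, fingers, wx, wy, wz, dx, dy, dz, fingers, ...]. A call has 1 to 20 rows; each row is the pose to reach, as a shift and turn from the pose commanded when the call began; what a row does not reach only later rows make up. Full scale, the value 1, is 1 m for a shift and 90 degrees for a turn. A row lasts 1/10 s, in which the tool goes at most 50 mm and 8.59 degrees, less where a joint would pass 70% of its speed; a pose out of reach is approached as far as the arm can. A call with a number of a shift or a turn outside -1 to 1 is refused whole. A call with a gripper value outside its range is refused whole. The fingers move at their own pace and stop on an object; "force" is the grip in N (left out, the last holds). Time passes only in rows, so rows that repeat a pose let the fingers close. It gives the time, the measured TCP pose, the force, the opening and the grip force at its end, in the units of the state.
- sensors.observe(): the state, without advancing time (a new reading comes with each control period).
- optics.get_image(name): name is "side" or "top" or "wrist"; returns the picture (480x640x3 uint8, blue, green, red); there is no depth.
- optics.calibration(name): a dict with "camera_matrix" (3x3 intrinsics, pixels), "D" ([k1, k2, p1, p2, k3] as OpenCV has them; the pictures are not rectified), "rvec" (rotation vector, rad) and "tvec" (3), from world to camera coordinates, as OpenCV has them. Camera axes: x right, y down, z forward; pixel columns grow to the right and rows downward; lengths in m; the calibration is good to about 2 mm. A picture is of the moment at which its call begins: read the wrist's pose just before it. calibration takes no time and is no camera call; for the wrist camera it gives the pose at the moment of the call.
- arm.sign_off(): hands the job in; it is judged then, once.
The state is a dict: "clock": time; "joints": joint angles; "dq": joint speeds; "joint_efforts": joint torques, N m; "position": TCP position; "ee_rot": TCP orientation; "force": force on the tool from outside, world axes, zero at the start; "ft_torque": the same for the moment, N m; "width": opening from 0.0 (shut) to 1.0 (fully open); "gripper_force": force on a finger pad.
Only numpy, scipy, OpenCV 4.12 (cv2) and the standard library are available. Lean on these libraries where they do the work, as an engineer would, in place of code of your own. Each camera call takes 0.05 s, during which the arm holds its last target. There are 200 camera calls.

## Working session

There is one attempt and no reset: what is moved stays moved. The work goes in short steps, Python scripts to look and compute and a tool call to move; the robot and the scene stay as the last step left them, time stands still between calls to the robot, and variables do not carry over. Pictures are saved under pics/ and viewed, at most 10 in all, crops included, and the job is handed in when it is done.

Besides the shell and the picture viewer there is one more tool, called after "Emit:" as name(argument=value, ...), one argument or row to a line, values as JSON. arm_command: Moves the arm, as the interface text tells. Its arguments: {"type":"object","properties":{"deltas":{"type":"array","items":{"type":"number"}},"force":{"type":"number"}},"required":["deltas"]}

```bash
mkdir -p pics; ls
python3 - <<'E'
from cell import sensors, optics, arm
import cv2,numpy as np
s=sensors.observe();print(s, arm.nose_length)
for n in("top","side","wrist"):
    im=optics.get_image(n);cv2.imwrite(f"pics/{n}0.png",im)
    c=optics.calibration(n);print(n,c)
E
```

```text
pics
{'clock': 0.0, 'joints': array([ 1.10541749,  0.43521252,  0.02496609,  1.57411542, -0.01162536,
        1.13399676, -0.07507213]), 'dq': array([-0.00193084, -0.0009177 , -0.00230035,  0.00054167,  0.00018509,
       -0.00077385, -0.00082118]), 'joint_efforts': array([-1.10494395e-03, -6.67857885e+01,  9.84285213e-01, -3.14459074e+01,
       -6.06830930e-02,  4.28323529e-02,  1.37538941e-04]), 'position': array([ 0.22158036, -0.58387618,  0.24494428]), 'ee_rot': array([-3.08855468e+00, -5.66382911e-01,  6.30252299e-04]), 'force': array([ 1.16511799,  0.31489507, -0.088839  ]), 'ft_torque': array([ 0.00110335, -0.02350197,  0.02738339]), 'gripper_force': 0.0, 'width': 1.0012027140115936} 0.019
top {'camera_matrix': array([[446.94869823,   0.        , 321.56241627],
       [  0.        , 446.94869823, 242.3567119 ],
       [  0.        ,   0.        ,   1.        ]]), 'D': array([0.00217102, 0.        , 0.        , 0.        , 0.        ]), 'rvec': array([ 2.12471952, -2.16933748,  0.10456916]), 'tvec': array([0.04106534, 0.49973417, 1.25878568])}
side {'camera_matrix': array([[472.51293426,   0.        , 326.87987705],
       [  0.        , 472.51293426, 236.72590627],
       [  0.        ,   0.        ,   1.        ]]), 'D': array([-0.07262571,  0.        ,  0.        ,  0.        ,  0.        ]), 'rvec': array([ 0.9105099 , -2.30201767,  1.22882778]), 'tvec': array([0.34846592, 0.30972586, 0.85170239])}
wrist {'camera_matrix': array([[343.40997318,   0.        , 320.74664046],
       [  0.        , 343.40997318, 241.52989036],
       [  0.        ,   0.        ,   1.        ]]), 'D': array([0.00809212, 0.        , 0.        , 0.        , 0.        ]), 'rvec': array([-2.39855676,  1.65552005,  0.22261013]), 'tvec': array([-0.6249352 , -0.03258898,  0.39023062])}
```

View pics/top0.png

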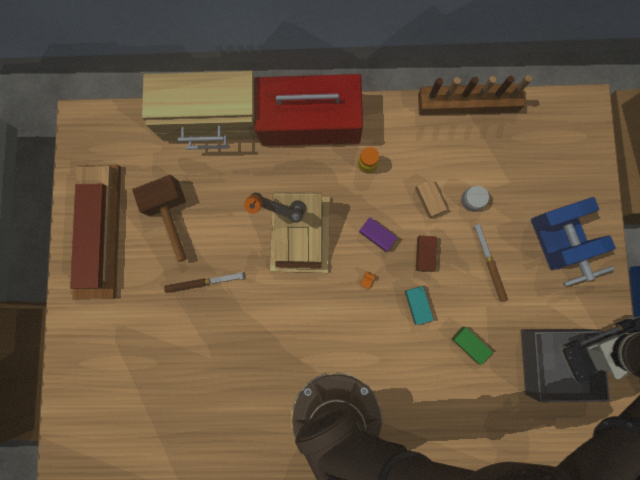

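View pics/side0.png

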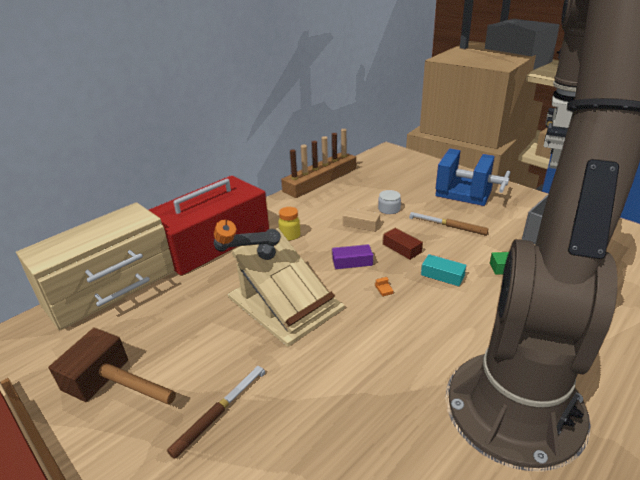

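Top view: candidates for the blank are red-brown (427,254), purple (379,235), turquoise (419,305), green (473,345), the pale offcut (432,198), and the big red-brown box at (88,235). The red-brown one at (427,254) fits. The stand's bed is near (300,232), the knob at (253,204) and the post at (297,211). A close crop will check this.

Run:
```python
import cv2,numpy as np
im=cv2.imread("pics/top0.png")
a=cv2.resize(im[180:280,235:335],None,fx=4,fy=4,interpolation=cv2.INTER_CUBIC)
b=cv2.resize(im[210:310,385:485],None,fx=4,fy=4,interpolation=cv2.INTER_CUBIC)
cv2.imwrite("pics/crop1.png",np.hstack([a,b]))
```

```text
(no output)
```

View pics/crop1.png

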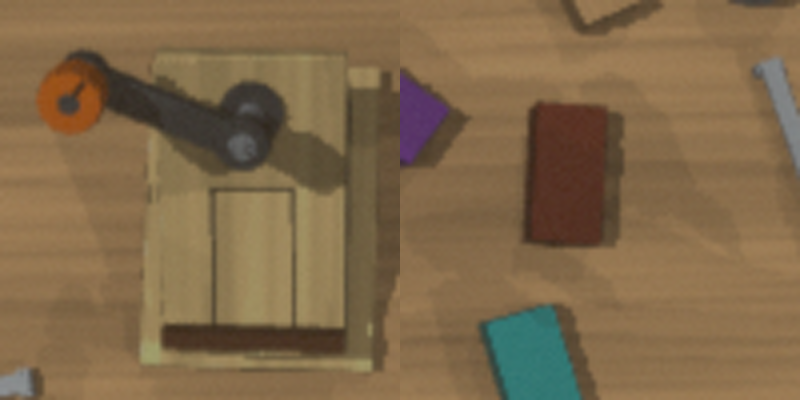

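The crop confirms the blank: a red-brown block, top-face corners at about (541,105), (607,107), (603,245) and (537,243) in the crop. The outline (212–295, 188–325), ledge edge (y≈325) and knob (70,98) are clear.

```bash
cat > h.py <<'E'
from cell import sensors, optics, arm
import cv2,numpy as np
from scipy.spatial.transform import Rotation as R
from scipy.optimize import least_squares
def proj(c,P):
    return cv2.projectPoints(np.float64(P).reshape(-1,3),c["rvec"],c["tvec"],c["camera_matrix"],c["D"])[0].reshape(-1,2)
def bedR(yaw): return (R.from_euler('z',yaw)*R.from_euler('y',-np.pi/6)).as_matrix()
def bed(p,P): return np.array([p[0],p[1],.066])+np.float64(P)@bedR(p[2]).T
def box(p,P): return np.array([p[0],p[1],0])+np.float64(P)@R.from_euler('z',p[2]).as_matrix().T
C8=np.array([[x,y,z] for z in(0,.036) for x,y in((-.05,-.025),(-.05,.025),(.05,.025),(.05,-.025))])
E
python3 - <<'E'
from h import *
c=optics.calibration("top")
px=np.array([[537,243],[541,105],[607,107],[603,245]])/4.+[285,210]
# corners: image left=+y, up=+x
obj=C8[[5,6,7,4]]
f=least_squares(lambda p:(proj(c,box(p,obj))-px).ravel(),[.5,-.2,0]);print("blank",f.x,f.fun.round(2))
px2=np.array([[212,188],[295,188],[213,325],[294,325],[70,98],[163,325],[346,325]])/4.+[235,180]
K=[.110+.110*np.sin(.4),.110*np.cos(.4),.114]
def res(q):
    L=q[3]
    P=bed(q,[[L,.029,0],[L,-.029,0],[-.05,.029,.014],[-.05,-.029,.014],K,[-.05,.065,.014],[-.05,-.065,.014]])
    return (proj(c,P)-px2).ravel()
g=least_squares(res,[.5,.05,0,.05]);print("bed",g.x,g.fun.round(2))
cs=optics.calibration("side");im=cv2.imread("pics/side0.png")
x0,y0,x1,y1=205,205,455,345;S=3
im=cv2.resize(im[y0:y1,x0:x1],None,fx=S,fy=S,interpolation=cv2.INTER_CUBIC)
P=np.vstack([box(f.x,C8),bed(g.x,[[g.x[3],.029,0],[g.x[3],-.029,0],[-.05,.065,.014],[-.05,-.065,.014],K,[0,0,0]])])
for u,v in proj(cs,P): cv2.circle(im,(int((u-x0+.5)*S),int((v-y0+.5)*S)),3,(0,255,255),1)
cv2.imwrite("pics/crop2.png",im)
E
```

```text
blank [ 0.46065124 -0.27190468 -0.0719224 ] [-0.55  0.01 -0.62 -0.39  0.47 -0.04  0.7   0.41]
bed [ 0.49526035  0.09444907 -0.02677014  0.048698  ] [-0.33 -0.03 -0.16  0.04  0.2   0.11  0.45  0.22 -0.31 -0.61 -0.    0.04
  0.2   0.29]
```

View pics/crop2.png

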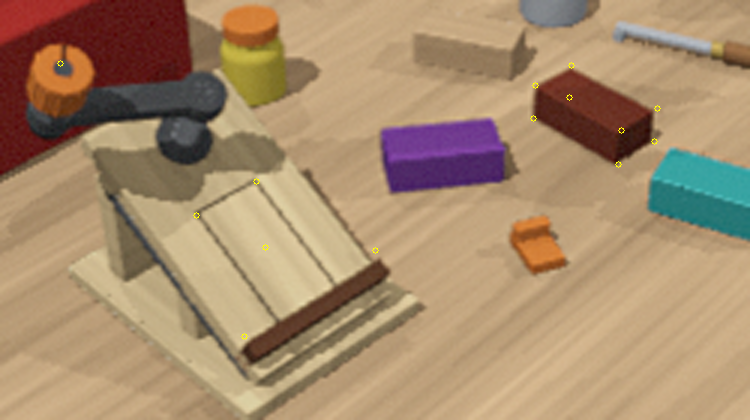

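Run:
```python
from h import *
c=optics.calibration("top");cs=optics.calibration("side")
px2=np.array([[212,188],[295,188],[213,325],[294,325],[70,98]])/4.+[235,180]
ps=np.array([[197,214],[256,181],[278,320],[333,283],[62,66]])/3.+[205,205]-.33
K=[.110+.110*np.sin(.4),.110*np.cos(.4),.114]
def P(q): 
    L,lx,lz,dz=q[3:]
    return bed(q,[[L,.029,0],[L,-.029,0],[lx,.029,lz],[lx,-.029,lz],K])+[0,0,dz]
for mode in range(3):
  def full(q):
    q=list(q)
    if mode==0:q[4]=-.05;q[6]=0
    if mode==1:q[6]=0
    return q
  def res(q): q=full(q);return np.r_[(proj(c,P(q))-px2).ravel(),(proj(cs,P(q))-ps).ravel()]
  g=least_squares(res,[.5,.05,0,.05,-.05,.014,0]);print(mode,np.round(full(g.x),4),g.fun.round(1))
for d in(c,cs):
  Rm=cv2.Rodrigues(d["rvec"])[0];print(-Rm.T@d["tvec"])
```

```text
0 [ 0.4922  0.0957 -0.0421  0.0512 -0.05    0.0021  0.    ] [-0.5  0.1 -0.3  0.5 -0.1 -0.8  0.  -0.3 -0.3  0.  -0.3 -0.1  0.  -0.2
  0.   0.2  1.4  0.  -0.2 -0.7]
1 [ 0.4917  0.0958 -0.0439  0.0516 -0.0493  0.0021  0.    ] [-0.6  0.1 -0.4  0.5 -0.1 -0.8 -0.  -0.4 -0.3  0.1 -0.3 -0.1  0.1 -0.3
 -0.1  0.1  1.4 -0.1 -0.1 -0.7]
2 [ 0.4919  0.0957 -0.0489  0.0524 -0.0485  0.0039 -0.0019] [-0.4 -0.2 -0.2  0.3 -0.2 -0.9 -0.1 -0.3  0.1  0.  -0.4  0.1  0.   0.
 -0.1  0.1  1.4 -0.   0.1 -0.1]
[3.43637846e-01 9.13118453e-04 1.31067699e+00]
[-0.13832906  0.62000908  0.73430878]
```

```bash
cat >> h.py <<'E'
def now():
    s=sensors.observe();return s,s["position"],R.from_rotvec(s["ee_rot"])
def down(yaw):  # tool z down, tool x at yaw
    return R.from_euler('z',yaw)*R.from_euler('x',np.pi)
def go(p,Rt,p0=None,R0=None):
    s,a,b=now(); p0=a if p0 is None else p0; R0=b if R0 is None else R0
    return np.round(np.r_[(Rt*R0.inv()).as_rotvec()/(np.pi/2),np.array(p)-p0],4).tolist()
E
python3 - <<'E'
from h import *
s,p,r=now()
c=optics.calibration("wrist");Rm=cv2.Rodrigues(c["rvec"])[0];o=-Rm.T@c["tvec"]
print("cam in tool",r.inv().apply(o-p),"axes",(r.inv().as_matrix()@Rm.T).round(2))
p0=np.array([.222,-.584,.246])
print(go([.4607,-.2719,.15],down(-.072),p0),go([.4607,-.2719,.025],down(-.072),p0))
E
```

```text
cam in tool [ 0.07109468  0.00038747 -0.13951342] axes [[-0.   -0.96 -0.26]
 [ 1.   -0.    0.  ]
 [-0.   -0.26  0.96]]
[-0.0007, -0.0002, -0.2768, 0.2387, 0.3121, -0.096] [-0.0007, -0.0002, -0.2768, 0.2387, 0.3121, -0.221]
```

Emit:
arm_command(
  deltas=[0,0,-0.277,0.2387,0.3121,-0.096,70,0,0,-0.277,0.2387,0.3121,-0.096,70,0,0,-0.277,0.2387,0.3121,-0.096,70,0,0,-0.277,0.2387,0.3121,-0.096,70,0,0,-0.277,0.2387,0.3121,-0.096,70,0,0,-0.277,0.2387,0.3121,-0.096,70,0,0,-0.277,0.2387,0.3121,-0.096,70,0,0,-0.277,0.2387,0.3121,-0.096,70,0,0,-0.277,0.2387,0.3121,-0.096,70,0,0,-0.277,0.2387,0.3121,-0.096,70,0,0,-0.277,0.2387,0.3121,-0.096,70,0,0,-0.277,0.2387,0.3121,-0.096,70],
  force=25,
)

```text
clock: 1.35
position: [0.4595, -0.2741, 0.15]
ee_rot: [3.138, -0.118, -0.0]
force: [-0.1, -1.6, 0.2]
width: 0.76
gripper_force: 0.0
```

Run:
```python
from h import *
s,p,r=now();print(s["clock"],p,s["joints"].round(2))
c=optics.calibration("wrist");im=optics.get_image("wrist")
P=box([.4607,-.2719,-.072],C8)
for u,v in proj(c,P): cv2.circle(im,(int(u),int(v)),3,(0,255,255),1)
cv2.imwrite("pics/w1.png",im)
print(go([.4607,-.2719,.025],down(-.072)), (r.as_matrix()).round(3))
```

```text
1.35 [ 0.45951824 -0.27407426  0.15003973] [ 0.44  0.39 -0.    1.91  0.    0.84 -1.21]
[0.0005, 0.0, 0.0021, 0.0011, 0.0021, -0.125] [[ 0.997 -0.075 -0.   ]
 [-0.075 -0.997 -0.001]
 [ 0.     0.001 -1.   ]]
```

View pics/w1.png

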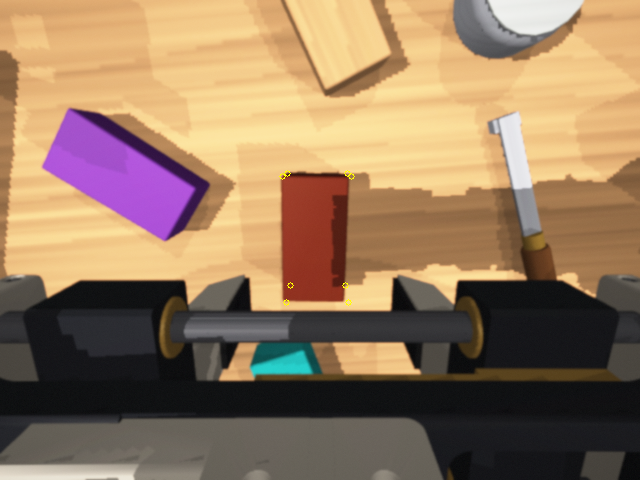

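The view shows the red-brown blank at (315,237), and its projected corners coincide with the picture. Descending and gripping.

Emit:
arm_command(
  deltas=[0,0,0,0,0,-0.05,70,0,0,0,0,0,-0.09,70,0,0,0,0,0,-0.115,70,0,0,0,0,0,-0.125,70,0,0,0,0,0,-0.125,70,0,0,0,0,0,-0.125,40,0,0,0,0,0,-0.125,40,0,0,0,0,0,-0.125,40,0,0,0,0,0,-0.125,40,0,0,0,0,0,-0.125,40,0,0,0,0,0,-0.125,40,0,0,0,0,0,-0.125,40],
  force=30,
)

```text
clock: 2.6
position: [0.4613, -0.2724, 0.026]
ee_rot: [3.139, -0.114, 0.003]
force: [-0.9, 1.0, 8.3]
width: 0.539
gripper_force: 30.0
```

```bash
cat >> h.py <<'E'
B=[.492,.0957,-.0435]
def bedtool(roll,p=B): # tool z = -bed z, tool x at angle roll (anticlockwise about bed z) from bed x
    return R.from_matrix(bedR(p[2]))*down(roll)
E
python3 - <<'E'
from h import *
s,p,r=now();print(s["clock"],p,s["width"],s["gripper_force"])
p0=np.array([.4607,-.2719,.025])
print("lift/turn",go(bed(B,[.01,0,.085]),bedtool(0),p0))
E
```

```text
2.6 [ 0.46132105 -0.27242728  0.02601763] 0.5392706007138105 29.993430376052856
lift/turn [-0.0188, -0.3315, 0.018, -0.0025, 0.3691, 0.1196]
```

Emit:
arm_command(
  deltas=[0,0,0,0,0,0.05,40,0,0,0,0,0,0.1,40,-0.0188,-0.3315,0.018,-0.0025,0.3691,0.13,40,-0.0188,-0.3315,0.018,-0.0025,0.3691,0.13,40,-0.0188,-0.3315,0.018,-0.0025,0.3691,0.13,40,-0.0188,-0.3315,0.018,-0.0025,0.3691,0.13,40,-0.0188,-0.3315,0.018,-0.0025,0.3691,0.13,40,-0.0188,-0.3315,0.018,-0.0025,0.3691,0.13,40,-0.0188,-0.3315,0.018,-0.0025,0.3691,0.13,40,-0.0188,-0.3315,0.018,-0.0025,0.3691,0.13,40,-0.0188,-0.3315,0.018,-0.0025,0.3691,0.12,40,-0.0188,-0.3315,0.018,-0.0025,0.3691,0.12,40,-0.0188,-0.3315,0.018,-0.0025,0.3691,0.12,40,-0.0188,-0.3315,0.018,-0.0025,0.3691,0.12,40],
)

```text
clock: 4.0
position: [0.461, -0.0207, 0.1498]
ee_rot: [3.033, -0.06, 0.759]
force: [0.3, -0.8, -1.2]
width: 0.545
gripper_force: 30.0
```

Run:
```python
from h import *
s,p,r=now();print(s["clock"],p,bed(B,[.01,0,.085]),s["width"],s["force"],s["joints"].round(2),(bedtool(0)*r.inv()).as_rotvec().round(3))
top=optics.get_image("top");c=optics.calibration("wrist");im=optics.get_image("wrist")
P=bed(B,[[.051,.029,0],[.051,-.029,0],[-.05,.029,0],[-.05,-.029,0],[-.05,.065,.014],[-.05,-.065,.014]])
for u,v in proj(c,P): cv2.circle(im,(int(u),int(v)),3,(0,255,255),1)
t=top[170:290,220:340]
t=cv2.resize(t,(480,480),interpolation=cv2.INTER_CUBIC)
cv2.imwrite("pics/w2.png",im);cv2.imwrite("pics/t2.png",t)
```

```text
4.0 [ 0.4610448  -0.02072234  0.14983232] [0.45819227 0.09717156 0.14461216] 0.5446333293192273 [ 0.25213739 -0.78837531 -1.19043184] [-1.03  0.17  1.05  2.52 -1.23  0.12 -0.43] [ 0.004 -0.033 -0.002]
```

View pics/w2.png

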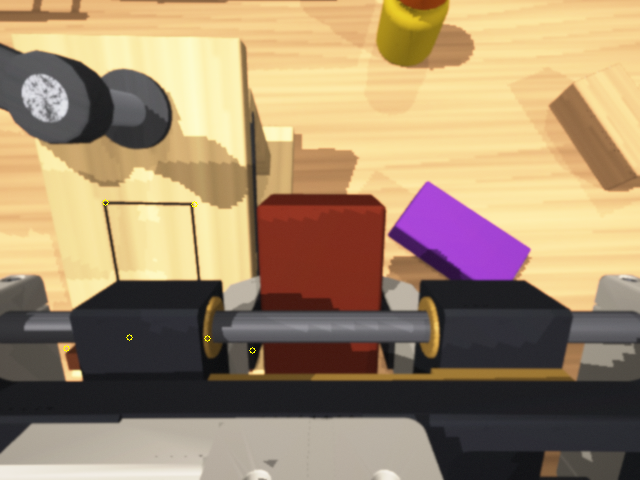

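The blank (red-brown, at (320,285)) is still held level, and the outline (105–195, 204) matches its projection. But the arm stalled short of the bed, with j4, j5 and j6 near their limits. I'll fit a kinematic model so I can pick the other elbow branch.

```bash
cat > kin.py <<'E'
from h import *
import itertools
E
python3 - <<'E'
from kin import *
s,p,r=now()
J=[[1.10541749,.43521252,.02496609,1.57411542,-.01162536,1.13399676,-.07507213],[.44,.39,0,1.91,0,.84,-1.21],s["joints"]]
P=[[.22158036,-.58387618,.24494428],[.45951824,-.27407426,.15003973],p]
Q=[R.from_rotvec([-3.08855468,-.566382911,.00063]),R.from_rotvec([3.138,-.118,0]),r]
print(s["joints"])
Rz=lambda a:R.from_euler('z',a);Ry=lambda a:R.from_euler('y',a)
def fk(q,m,sg):
    yb,H,L1,L2,L3,a1,a3,a5,yt,dy=m
    T=Rz(yb)*Rz(sg[0]*q[0]);x=np.array([0,0,H])
    T=T*Ry(q[1])*Rz(sg[1]*q[2]);x=x+T.apply([a1,dy,L1])
    T=T*Ry(q[3])*Rz(sg[2]*q[4]);x=x+T.apply([a3,0,L2])
    T=T*Ry(q[5])*Rz(sg[3]*q[6]);x=x+T.apply([a5,0,L3])
    return x,T*Rz(yt)
out=[]
for sg in itertools.product([-1,1],repeat=4):
  for yt in(-1.57,0,1.57,3.14):
    def res(m):
        e=[]
        for q,pp,qq in zip(J,P,Q):
            x,T=fk(q,m,sg);e+=list((x-pp)*5)+list((T*qq.inv()).as_rotvec())
        return np.r_[e,.003*np.array([m[5],m[6],m[7],m[9]])]
    f=least_squares(res,[-.1,.35,.4,.4,.2,0,0,0,yt,0]);out.append((f.cost,sg,f.x))
out.sort(key=lambda t:t[0])
for o in out[:4]:print(o[0],o[1],o[2].round(4))
E
```

```text
[-1.03484876  0.16998008  1.04803822  2.52323245 -1.22922976  0.12048455
 -0.43249381]
2.3068631918755445e-05 (-1, -1, -1, -1) [-0.0037  0.1108  1.029   0.3986  0.7695 -0.2082 -0.0573  0.0066  1.5659
 -0.0567]
2.3068631918756325e-05 (-1, -1, -1, -1) [-0.0037  0.1108  1.029   0.3986  0.7695 -0.2082 -0.0573  0.0066  1.5659
 -0.0567]
2.306863191876204e-05 (-1, -1, -1, -1) [-0.0037  0.1108  1.029   0.3986  0.7695 -0.2082 -0.0573  0.0066  1.5659
 -0.0567]
2.3068631918768e-05 (-1, -1, -1, -1) [-0.0037  0.1108  1.029   0.3986  0.7695 -0.2082 -0.0573  0.0066  1.5659
 -0.0567]
```

```bash
cat > kin.py <<'E'
from h import *
import json,os
Rz=lambda a:R.from_euler('z',a);Ry=lambda a:R.from_euler('y',a)
LO=np.array([-2.62,-.44,-1.27,.08,-1.32,.12,-2.74]);HI=np.array([2.62,2.09,1.32,2.57,4.46,2,2.74])
def fk(q,m):
    yb,H,L1,L2,L3,a1,a3,a5,yt,dy,a0,dy2=m
    T=Rz(yb)*Rz(-q[0]);x=T.apply([a0,0,H])
    T=T*Ry(q[1])*Rz(-q[2]);x=x+T.apply([a1,dy,L1])
    T=T*Ry(q[3])*Rz(-q[4]);x=x+T.apply([a3,dy2,L2])
    T=T*Ry(q[5])*Rz(-q[6]);x=x+T.apply([a5,0,L3])
    return x,T*Rz(yt)
D=json.load(open("kd.json")) if os.path.exists("kd.json") else [
 [[1.10541749,.43521252,.02496609,1.57411542,-.01162536,1.13399676,-.07507213],[.22158036,-.58387618,.24494428],[-3.08855468,-.566382911,.00063]],
 [[.44,.39,0,1.91,0,.84,-1.21],[.45951824,-.27407426,.15003973],[3.138,-.118,0]]]
def add():
    s=sensors.observe();D.append([s["joints"].tolist(),s["position"].tolist(),s["ee_rot"].tolist()]);json.dump(D,open("kd.json","w"));return s
PR=np.array([0,.35,.4,.38,.25,0,0,0,np.pi/2,-.03,0,0]);SG=np.array([.05,.1,.1,.1,.1,.05,.05,.05,.05,.05,.05,.05])
def fit():
    def res(m):
        e=[]
        for q,p,w in D:
            x,T=fk(q,m);e+=list((x-p)/.002)+list((T*R.from_rotvec(w).inv()).as_rotvec()/.005)
        return np.r_[e,(m-PR)/SG]
    f=least_squares(res,PR);return f.x,np.abs(f.fun[:-12]).max()
def ik(p,Rt,m,q0):
    mid=(LO+HI)/2;hw=(HI-LO)/2
    def res(q):
        x,T=fk(q,m);return np.r_[(x-p)/.001,(T*Rt.inv()).as_rotvec()/.005,.02*(q-mid)/hw]
    f=least_squares(res,np.clip(q0,LO+.01,HI-.01),bounds=(LO,HI));return f.x,np.abs(f.fun[:6]).max()
E
python3 - <<'E'
from kin import *
add();m,e=fit();print(m.round(3),e)
rng=np.random.default_rng(0)
def best(p,Rt):
    S=[]
    for i in range(12):
        q,e=ik(p,Rt,m,rng.uniform(LO,HI))
        if e<2:S.append((np.min(np.minimum(q-LO,HI-q)),q.round(2)))
    S.sort(key=lambda t:-t[0]);return S[:2]
for roll in(0,np.pi): print("place",roll,best(bed(B,[0,0,.025]),bedtool(roll)))
K=[.110+.110*np.sin(.4),.110*np.cos(.4),.105]
for roll in np.arange(-3,3.1,1): print("park",roll,best(bed(B,K),bedtool(roll)))
for roll in np.arange(-3,3.1,1): print("stop",roll,best(bed(B,[0,0,.1]),bedtool(roll)))
E
```

```text
[-1.000e-03  4.410e-01  4.270e-01  4.410e-01  3.740e-01  2.800e-02
  1.100e-02 -0.000e+00  1.568e+00 -3.700e-02  2.300e-02 -1.400e-02] 0.5471726998364511
place 0 [(np.float64(0.0709649186561836), array([-1.29,  0.65,  0.98,  2.5 ,  3.96,  0.34,  0.13])), (np.float64(4.440892098500626e-16), array([-0.65,  0.35,  0.22,  2.57,  2.51,  0.29,  1.72]))]
place 3.141592653589793 [(np.float64(2.0190296514677186e-06), array([-1.53,  1.17,  1.28,  2.48,  4.2 ,  0.8 ,  2.74])), (np.float64(1.7541523789077473e-13), array([ 0.13,  0.38, -0.67,  2.57,  1.99,  0.52, -0.85]))]
park -3.0 [(np.float64(0.3930270180109692), array([ 0.12,  0.19, -0.81,  2.18,  0.91,  0.6 ,  0.3 ])), (np.float64(0.38863720642358557), array([-0.43,  0.15, -0.2 ,  2.18,  0.75,  0.51,  0.44]))]
park -2.0 [(np.float64(0.3938642601500262), array([ 0.12,  0.19, -0.81,  2.18,  0.91,  0.6 ,  1.3 ])), (np.float64(0.39376445983768615), array([ 0.11,  0.19, -0.8 ,  2.18,  0.91,  0.6 ,  1.3 ]))]
park -1.0 [(np.float64(0.39172961856902777), array([-0.03,  0.17, -0.65,  2.18,  0.87,  0.57,  2.34])), (np.float64(0.37754760010710064), arr
[... 789 characters left out ...]
05,  0.18, -0.73,  2.18,  0.89,  0.59,  0.04]))]
stop -3.0 [(np.float64(1.3877787807814457e-17), array([-1.66,  0.38,  1.3 ,  2.53, -1.32,  0.12,  2.49]))]
stop -2.0 []
stop -1.0 [(np.float64(2.220446049250313e-16), array([-1.66,  0.38,  1.3 ,  2.53, -1.32,  0.12, -1.79])), (np.float64(1.3877787807814457e-17), array([-1.66,  0.38,  1.3 ,  2.53, -1.32,  0.12, -1.79]))]
stop 0.0 [(np.float64(4.8433479449272454e-15), array([-1.66,  0.38,  1.3 ,  2.53, -1.32,  0.12, -0.8 ])), (np.float64(1.3877787807814457e-17), array([-1.66,  0.38,  1.3 ,  2.53, -1.32,  0.12, -0.8 ]))]
stop 1.0 [(np.float64(1.63202784619898e-14), array([-1.66,  0.38,  1.3 ,  2.53, -1.32,  0.12,  0.2 ]))]
stop 2.0 []
stop 3.0 []
```

Emit:
arm_command(
  deltas=[0.0188,0.3315,-0.018,0.04,-0.05,0.05,40,0.0188,0.3315,-0.018,0.08,-0.1,0.1,40,0.0188,0.3315,-0.018,0.1,-0.1,0.15,40,0.0188,0.3315,-0.018,0.1,-0.1,0.2,40,0.0188,0.3315,-0.018,0.1,-0.1,0.2,40,0.0188,0.3315,-0.018,0.1,-0.1,0.2,40,0.0188,0.3315,-0.018,0.1,-0.1,0.2,40,0.0188,0.3315,-0.018,0.1,-0.1,0.2,40],
)

```text
clock: 4.9
position: [0.5627, -0.126, 0.3526]
ee_rot: [3.131, -0.109, -0.048]
force: [0.0, -1.0, -1.1]
width: 0.538
gripper_force: 30.0
```

Run:
```python
from kin import *
s=add();m,e=fit();print(s["clock"],s["joints"].round(2),s["position"].round(3),s["width"],R.from_rotvec(s["ee_rot"]).as_matrix().round(2));print(m.round(3),e)
```

```text
4.9 [-0.64  0.48  1.19  1.56 -0.43  1.43 -1.05] [ 0.563 -0.126  0.353] 0.5383034026996468 [[ 1.   -0.07 -0.03]
 [-0.07 -1.   -0.01]
 [-0.03  0.01 -1.  ]]
[-0.036  0.316  0.686  0.474  0.48  -0.017  0.022  0.014  1.534 -0.014
 -0.046 -0.023] 4.71222306798369
```

Emit:
arm_command(
  deltas=[0,0,0,0,0.05,0,40,0,0,0,0,0.1,0,40,0,0,0,0,0.15,0,40,0,0,0,0,0.2,0,40,0,0,0,0,0.25,0,40,0,0,0,0,0.3,0,40,0,0,0,0,0.35,0,40,0,0,0,0,0.35,0,40,0,0,0,0,0.35,0,40,0,0,0,0,0.35,0,40],
)

```text
clock: 5.9
position: [0.5613, 0.2263, 0.3494]
ee_rot: [3.135, -0.109, -0.051]
force: [0.3, -0.3, -1.6]
width: 0.545
gripper_force: 30.0
```

Run:
```python
from kin import *
s=add();print(s["clock"],s["joints"].round(3),s["position"].round(3),s["dq"].round(2))
D.pop(1) if D[1][0][0]==.44 else 0
json.dump(D,open("kd.json","w"))
m,e=fit();print(m.round(3),e)
for q,p,w in D:
    x,T=fk(q,m);print((x-p).round(4),(T*R.from_rotvec(w).inv()).as_rotvec().round(4))
```

```text
5.9 [-1.175  0.562  1.206  1.489 -0.521  1.483 -1.598] [0.561 0.226 0.349] [ 0.   -0.01  0.01  0.01 -0.01 -0.   -0.  ]
[-0.029  0.276  0.598  0.424  0.393  0.036 -0.013  0.025  1.543 -0.01
 -0.022 -0.024] 4.618217880741071
[ 0.0037 -0.0018 -0.0029] [ 0.     -0.     -0.0009]
[-0.0002  0.0007  0.0001] [-0.0131  0.0007 -0.0042]
[-0.0092  0.002   0.0029] [ 0.0009  0.0002 -0.0009]
[ 0.0054  0.0007 -0.0002] [ 0.0009  0.0001 -0.0009]
```

```bash
python3 - <<'E'
s=open("kin.py").read()
a=s.index("def fk");b=s.index("D=json")
s=s[:a]+'''def fk(q,m):
    yb,H,L1,L2,L3,a1,a3,a5,yt,dy,a0,dy2,x2,x4,x6,tx,ty,y0=m
    T=Rz(yb)*Rz(-q[0]);x=T.apply([a0,y0,H])
    T=T*Ry(q[1]);x=x+T.apply([x2,0,0]);T=T*Rz(-q[2]);x=x+T.apply([a1,dy,L1])
    T=T*Ry(q[3]);x=x+T.apply([x4,0,0]);T=T*Rz(-q[4]);x=x+T.apply([a3,dy2,L2])
    T=T*Ry(q[5]);x=x+T.apply([x6,0,L3]);T=T*Rz(-q[6]);x=x+T.apply([tx,ty,0])
    return x,T*Rz(yt)
'''+s[b:]
s=s.replace("np.pi/2,-.03,0,0])","np.pi/2,0,0,0,0,0,0,0,0,0])").replace(".05,.05,.05,.05])",".05,.05,.05,.05,.05,.05,.05,.01,.01,.05])").replace("SG=np.array([.05","SG=np.array([.01").replace("[:-12]","[:-18]")
open("kin.py","w").write(s)
E
python3 - <<'E'
from kin import *
m,e=fit();print(m.round(3),e)
for q,p,w in D:
    x,T=fk(q,m);print((x-p).round(4),(T*R.from_rotvec(w).inv()).as_rotvec().round(4))
E
```

```text
[-0.     0.281  0.497  0.417  0.313  0.003  0.003  0.     1.571 -0.02
  0.005  0.007  0.011 -0.014 -0.017  0.004 -0.005 -0.035] 0.2514544266038199
[ 0.0001 -0.      0.0001] [ 0.  0. -0.]
[0. 0. 0.] [-0.  0. -0.]
[ 0.0002  0.0003 -0.0005] [ 0.  0. -0.]
[-0.0001 -0.0004  0.0004] [ 0.  0. -0.]
```

Emit:
arm_command(
  deltas=[0,-0.08,0,0,0,-0.05,40,0,-0.16,0,0,0,-0.05,40,0,-0.24,0,0,0,-0.05,40,0,-0.3333,0,0,0,-0.05,40,0,-0.3333,0,0,0,-0.05,40,0,-0.3333,0,0,0,-0.05,40,0,-0.3333,0,0,0,-0.05,40],
)

```text
clock: 6.6
position: [0.5625, 0.2277, 0.3007]
ee_rot: [-3.033, 0.106, -0.758]
force: [0.2, -0.1, -0.5]
width: 0.539
gripper_force: 30.0
```

Run:
```python
from kin import *
m0,_=fit()
s=add();x,T=fk(s["joints"],m0);print(s["clock"],s["joints"].round(3),s["position"].round(3),s["dq"].round(2),"pred err",x-s["position"])
m,e=fit();print(m.round(3),e)
```

```text
6.6 [-1.661  0.294  1.305  1.999 -0.143  0.613 -1.975] [0.563 0.228 0.301] [ 0.02  0.02  0.   -0.01  0.02 -0.02 -0.02] pred err [-0.01242986  0.01608885 -0.00015417]
[-0.00e+00  2.93e-01  5.39e-01  4.34e-01  3.53e-01 -1.20e-02  9.00e-03
 -0.00e+00  1.57e+00 -2.10e-02  1.00e-03  3.00e-03  5.00e-03 -6.00e-03
 -1.00e-02  1.00e-03 -0.00e+00 -3.50e-02] 0.2334815354502473
```

```bash
cat >> kin.py <<'E'
def jac(q,m):
    x,T=fk(q,m);J=np.zeros((6,7))
    for i in range(7):
        d=q.copy();d[i]+=1e-5;y,U=fk(d,m);J[:3,i]=(y-x)/1e-5;J[3:,i]=(U*T.inv()).as_rotvec()/1e-5
    return J,x,T
def sim(q,wps,m,null=0.,lam=1e-3,rows=None):
    """wps: list of (p,R): goes to each by 50mm/8.59deg rows, 5 substeps"""
    q=np.array(q,float);x,T=fk(q,m)
    for p,Rt in wps:
        for k in range(40):
            d=np.array(p)-x;w=(Rt*T.inv()).as_rotvec()
            f=min(1,.05/max(np.linalg.norm(d),1e-9),.15/max(np.linalg.norm(w),1e-9))
            tx,tT=x+d*f,R.from_rotvec(w*f)*T
            for j in range(6):
                J,cx,cT=jac(q,m);e=np.r_[tx-cx,(tT*cT.inv()).as_rotvec()]
                Ji=J.T@np.linalg.inv(J@J.T+lam**2*np.eye(6))
                q=q+Ji@e+null*(np.eye(7)-Ji@J)@((LO+HI)/2-q)
                q=np.clip(q,LO,HI)
            x,T=tx,tT
            if f==1:break
    cx,cT=fk(q,m);return q,np.linalg.norm(cx-p),(Rt*cT.inv()).magnitude()
E
python3 - <<'E'
from kin import *
m,e=fit()
q=np.array(D[0][0])
for null in(0,.01,.03):
  print("null",null)
  r=sim(q,[([.4607,-.2719,.15],down(-.072))],m,null);print("B",r[0].round(2))
  r=sim(r[0],[([.4607,-.2719,.025],down(-.072)),([.4607,-.2719,.125],down(-.072)),(bed(B,[.01,0,.085]),bedtool(0))],m,null);print("C",r[0].round(2),r[1:])
  for i in(1,2,3):
    r=sim(D[i][0],[(D[i+1][1],R.from_rotvec(D[i+1][2]))],m,null);print("CDEF"[i],r[0].round(2),np.round(D[i+1][0],2))
E
```

```text
null 0
B [ 0.44  0.39 -0.01  1.9   0.    0.84 -1.21]
C [-1.36  0.23  1.01  2.51  0.74  0.12 -2.74] (np.float64(0.02799452764261762), 0.08116275850420067)
D [-0.4   0.34  0.74  1.55 -0.22  1.37 -1.28] [-0.64  0.48  1.19  1.56 -0.43  1.43 -1.05]
E [-1.18  0.57  1.22  1.49 -0.53  1.49 -1.59] [-1.17  0.56  1.21  1.49 -0.52  1.48 -1.6 ]
F [-1.68  0.32  1.32  2.   -0.2   0.62 -1.92] [-1.66  0.29  1.31  2.   -0.14  0.61 -1.98]
null 0.01
B [ 0.42  0.39  0.02  1.91 -0.01  0.84 -1.2 ]
C [-1.37  0.23  1.02  2.51  0.73  0.12 -2.74] (np.float64(0.028473009904566936), 0.08081663340247712)
D [-0.41  0.35  0.75  1.55 -0.22  1.37 -1.27] [-0.64  0.48  1.19  1.56 -0.43  1.43 -1.05]
E [-0.99  0.42  0.81  1.48 -0.31  1.4  -1.81] [-1.17  0.56  1.21  1.49 -0.52  1.48 -1.6 ]
F [-1.67  0.31  1.32  2.   -0.18  0.61 -1.94] [-1.66  0.29  1.31  2.   -0.14  0.61 -1.98]
null 0.03
B [ 0.4   0.39  0.05  1.91 -0.03  0.84 -1.18]
C [-1.37  0.23  1.03  2.51  0.7   0.12 -2.71] (np.float64(0.029388711979042033), 0.08319824102460754)
D [-0.32  0.32  0.62  1.54 -0.17  1.36 -1.33] [-0.64  0.48  1.19  1.56 -0.43  1.43 -1.05]
E [-0.65  0.36  0.27  1.45 -0.1   1.38 -2.01] [-1.17  0.56  1.21  1.49 -0.52  1.48 -1.6 ]
F [-1.52  0.2   1.07  2.    0.1   0.62 -2.21] [-1.66  0.29  1.31  2.   -0.14  0.61 -1.98]
```

```bash
cat > feas.py <<'E'
from kin import *
m,e=fit();rng=np.random.default_rng(0)
def best(p,Rt,n=14):
    S=[]
    for i in range(n):
        q,e=ik(p,Rt,m,rng.uniform(LO,HI))
        if e<2:S.append((np.min(np.minimum(q-LO,HI-q)[:6]).round(3),q.round(2).tolist()))
    S.sort(key=lambda t:-t[0]);return S[:3]
E
python3 - <<'E'
from feas import *
for roll in(0,np.pi):
  for h in(.025,.06,.1): print("place",roll,h,*best(bed(B,[0,0,h]),bedtool(roll)),sep="\n ")
for roll in(-2,0,2): print("stop",roll,best(bed(B,[0,0,.104]),bedtool(roll)),best(bed(B,[0,0,.094]),bedtool(roll)))
E
```

```text
place
 0
 0.025
 (np.float64(0.131), [-0.0, 0.38, -0.61, 2.44, 1.75, 0.49, 2.49])
 (np.float64(0.116), [-0.2, 0.35, -0.37, 2.45, 1.82, 0.41, 2.4])
 (np.float64(0.116), [-0.2, 0.35, -0.37, 2.45, 1.82, 0.41, 2.4])
place
 0
 0.06
 (np.float64(0.11), [-0.16, 0.25, -0.43, 2.46, 1.58, 0.39, 2.62])
 (np.float64(0.11), [-0.16, 0.25, -0.43, 2.46, 1.58, 0.39, 2.62])
 (np.float64(0.109), [-0.16, 0.25, -0.43, 2.46, 1.58, 0.39, 2.62])
place
 0
 0.1
place
 3.141592653589793
 0.025
 (np.float64(0.145), [0.19, 0.44, -0.85, 2.43, 1.7, 0.61, -0.58])
 (np.float64(0.133), [0.03, 0.39, -0.65, 2.44, 1.74, 0.51, -0.64])
 (np.float64(0.132), [0.02, 0.39, -0.63, 2.44, 1.74, 0.51, -0.65])
place
 3.141592653589793
 0.06
 (np.float64(0.12), [-0.02, 0.28, -0.6, 2.45, 1.56, 0.44, -0.5])
 (np.float64(0.117), [-0.07, 0.27, -0.54, 2.45, 1.57, 0.43, -0.5])
 (np.float64(0.117), [-0.07, 0.27, -0.54, 2.45, 1.57, 0.43, -0.5])
place
 3.141592653589793
 0.1
 (np.float64(0.111), [-0.13, 0.14, -0.49, 2.46, 1.26, 0.39, -0.23])
 (np.float64(0.108), [-0.17, 0.13, -0.44, 2.46, 1.26, 0.38, -0.22])
 (np.float64(0.105), [-0.22, 0.1
[... 360 characters left out ...]
.31, 0.38, 0.87]), (np.float64(0.105), [-0.19, 0.15, -0.42, 2.46, 1.31, 0.37, 0.87])]
stop 0 [(np.float64(0.0), [-1.56, 0.15, 1.18, 2.53, 0.73, 0.12, -2.74]), (np.float64(0.0), [-1.56, 0.15, 1.18, 2.53, 0.73, 0.12, -2.74]), (np.float64(0.0), [-1.56, 0.15, 1.18, 2.53, 0.73, 0.12, -2.74])] []
stop 2 [(np.float64(0.12), [-0.03, 0.14, -0.59, 2.45, 1.24, 0.4, -1.34]), (np.float64(0.105), [-0.25, 0.11, -0.35, 2.47, 1.22, 0.36, -1.32]), (np.float64(0.105), [-0.25, 0.11, -0.35, 2.47, 1.22, 0.36, -1.32])] [(np.float64(0.111), [-0.15, 0.15, -0.45, 2.46, 1.31, 0.38, -1.41]), (np.float64(0.107), [-0.2, 0.15, -0.4, 2.46, 1.3, 0.37, -1.41]), (np.float64(0.107), [-0.2, 0.15, -0.4, 2.46, 1.3, 0.37, -1.41])]
```

Run:
```python
from kin import *
s,p,r=now()
W1=R.from_rotvec([-.44,-.52,0])*down(3.0);w=(W1*r.inv()).as_rotvec();print(w,np.linalg.norm(w))
p1=np.array([.53,-.19,.45])
h=R.from_rotvec(w/2)*r
print(go(p+(p1-p)/2,h),"then",go(p1,W1,p+(p1-p)/2,h),"tilt mid",h.as_matrix()[:,2])
```

```text
[ 1.50145182 -0.6531909  -2.64169661] 3.1079859853050213
[0.4779, -0.2079, -0.8409, -0.0163, -0.2088, 0.0746] then [0.4779, -0.2079, -0.8409, -0.0163, -0.2088, 0.0746] tilt mid [ 0.65504461 -0.17562226 -0.73489685]
```

Emit:
arm_command(
  deltas=[0.043,-0.019,-0.076,-0.001,-0.019,0.007,40,0.087,-0.038,-0.153,-0.003,-0.038,0.014,40,0.13,-0.057,-0.229,-0.004,-0.057,0.02,40,0.174,-0.076,-0.306,-0.006,-0.076,0.027,40,0.217,-0.094,-0.382,-0.007,-0.095,0.034,40,0.261,-0.113,-0.459,-0.009,-0.114,0.041,40,0.304,-0.132,-0.535,-0.01,-0.133,0.047,40,0.348,-0.151,-0.612,-0.012,-0.152,0.054,40,0.391,-0.17,-0.688,-0.013,-0.171,0.061,40,0.434,-0.189,-0.764,-0.015,-0.19,0.068,40,0.478,-0.208,-0.841,-0.016,-0.209,0.075,40],
)

```text
clock: 7.7
position: [0.6332, 0.0143, 0.2894]
ee_rot: [-1.926, 1.771, -0.827]
force: [0.2, 1.2, -1.9]
width: 0.543
gripper_force: 30.0
```

Emit:
arm_command(
  deltas=[0.043,-0.019,-0.076,-0.001,-0.019,0.007,40,0.087,-0.038,-0.153,-0.003,-0.038,0.014,40,0.13,-0.057,-0.229,-0.004,-0.057,0.02,40,0.174,-0.076,-0.306,-0.006,-0.076,0.027,40,0.217,-0.094,-0.382,-0.007,-0.095,0.034,40,0.261,-0.113,-0.459,-0.009,-0.114,0.041,40,0.304,-0.132,-0.535,-0.01,-0.133,0.047,40,0.348,-0.151,-0.612,-0.012,-0.152,0.054,40,0.391,-0.17,-0.688,-0.013,-0.171,0.061,40,0.434,-0.189,-0.764,-0.015,-0.19,0.068,40,0.478,-0.208,-0.841,-0.016,-0.209,0.075,40,0.478,-0.208,-0.841,-0.016,-0.209,0.075,40],
)

```text
clock: 8.9
position: [0.5808, -0.2735, 0.3232]
ee_rot: [-0.336, 2.341, -0.556]
force: [-0.8, 0.4, -1.1]
width: 0.54
gripper_force: 30.0
```

```bash
cat > step.py <<'E'
import kin;from kin import *
kin.NS=2
s=add();m,e=fit();print(s["clock"],s["joints"].round(2),s["position"].round(3),s["width"],"fit",e)
E
python3 - <<'E'
from step import *
W1=R.from_rotvec([-.44,-.52,0])*down(3.0)
p1=np.array([.53,-.19,.45]);s,p,r=now();print("err",p-p1,(r*W1.inv()).magnitude())
W2=R.from_rotvec([.33,.47,0])*down(3.0);p2=np.array([.52,-.04,.43])
T=bedtool(np.pi);p3=bed(B,[.01,0,.15]);p4=bed(B,[.01,0,.035])
q=s["joints"]
for w in((p2,W2),(p3,T),(p4,T)):
    q,a,b=sim(q,[w],m);print(q.round(2),a,b)
print(go(p2,W2),go(p3,T,p2,W2),go(p4,T,p3,T))
E
```

```text
8.9 [-0.84  0.11  1.32  2.23 -1.32  0.12 -2.74] [ 0.581 -0.274  0.323] 0.5403699735413482 fit 0.16670002118807092
err [ 0.05078116 -0.08354016 -0.12683385] 0.43217303171031346
[ 2.62 -0.44 -1.26  1.27 -0.73  2.   -2.74] 0.2621605580931464 1.2876281121955853
[ 1.62 -0.44 -1.16  2.53 -1.32  1.11 -2.74] 0.1011243422798591 0.7563698175515948
[ 1.83 -0.44 -1.27  2.57 -1.32  0.74 -2.74] 0.19830713486696297 0.4451969819440237
[0.4598, 0.7784, -0.2606, -0.0608, 0.2335, 0.1068] [-0.2256, -0.639, 0.012, -0.0943, 0.1386, -0.2291] [0.0, 0.0, 0.0, 0.0574, -0.0025, -0.0996]
```

```bash
python3 - <<'E'
s=open("kin.py").read()
s=s.replace("q=np.array(q,float);x,T=fk(q,m)","q=np.array(q,float);x,T=fk(q,m);mg=9;lag=0")
s=s.replace("            x,T=tx,tT\n","            mg=min(mg,np.min(np.minimum(q-LO,HI-q)));lag=max(lag,np.abs(e).max());x,T=tx,tT\n")
s=s.replace("(Rt*cT.inv()).magnitude()","(Rt*cT.inv()).magnitude(),mg,lag")
open("kin.py","w").write(s)
s=open("plan.py").read()
a=s.index("def trial");b=s.index("if __name__")
s=s[:a]+'''def trial(seed):
    g=np.random.default_rng(seed);W=[];q=q0;bad=0
    _,T=fk(q0,m)
    n=2+seed%3
    for i in range(n+2):
        if i<n:
            p=np.array([g.uniform(.38,.65),g.uniform(-.35,.3),g.uniform(.33,.5)]).round(2)
            t=np.array([g.uniform(-.6,.6),g.uniform(-.6,.6),0]).round(2); y=round(g.uniform(-3,3),1)
            Rt=R.from_rotvec(t)*down(y)
        else: p=bed(B,[.01,0,.15 if i==n else .03]);Rt=bedtool(np.pi);t=y=0
        if (Rt*T.inv()).magnitude()>1.5: return 1e9,seed
        T=Rt
        q,a,b,mg,lag=sim(q,[(p,Rt)],m);bad+=a*1000+b*100+20*lag-(20*min(mg,.06) if i else 0)
        if bad>30:return 1e9,seed
        W.append((np.round(p,3).tolist(),Rt.as_rotvec().round(3).tolist(),round(mg,2)))
    return bad,seed,W,q.round(2).tolist()
'''+s[b:]
s=s.replace('"400"','"8000"').replace("out[:5]","out[:3]")
open("plan.py","w").write(s)
E
export OMP_NUM_THREADS=1; time timeout 400 python3 plan.py
```

```text
4
(np.float64(24.573343516160083), 7257, [([0.59, -0.01, 0.37], [1.408, 2.454, -0.716], np.float64(0.0)), ([0.42, -0.33, 0.34], [-1.45, -2.528, 0.558], np.float64(0.17)), ([0.426, 0.099, 0.201], [0.057, 2.617, -0.015], np.float64(0.08)), ([0.486, 0.096, 0.097], [0.057, 2.617, -0.015], np.float64(0.01))], [-0.7, 0.32, 0.26, 2.48, 2.16, 0.2, -1.08])
(1000000000.0, 0)
(1000000000.0, 1)
real	0m14.524s
user	0m55.829s
sys	0m0.123s
```

Run:
```python
from step import *
s,p,r=now();q=s["joints"];print(r.as_matrix().round(2))
for pt in([.55,-.27,.38],[.5,-.3,.4],[.55,-.15,.38]):
  for y in np.arange(-3,3.1,.5):
    Rt=down(y);w=(Rt*r.inv())
    if w.magnitude()<1.9:
        o=sim(q,[(pt,Rt)],m);print(pt,y,w.magnitude().round(2),o[0].round(2),np.round(o[1:],3),go(pt,Rt))
```

```text
8.9 [-0.84  0.11  1.32  2.23 -1.32  0.12 -2.74] [ 0.581 -0.274  0.323] 0.5403699735413482 fit 0.1658262545208844
[[-0.72 -0.08  0.69]
 [-0.38  0.87 -0.3 ]
 [-0.57 -0.48 -0.66]]Traceback (most recent call last):
  File "<stdin>", line 7, in <module>
AttributeError: 'float' object has no attribute 'round'
```

Run:
```python
from step import *
s,p,r=now();q=s["joints"]
for pt in([.55,-.27,.38],[.5,-.3,.4],[.55,-.15,.38]):
  for y in np.arange(-3,3.1,.5):
    Rt=down(y);w=(Rt*r.inv())
    if w.magnitude()<1.9:
        o=sim(q,[(pt,Rt)],m);print(pt,y,round(w.magnitude(),2),o[0].round(2),np.round(o[1:],3),go(pt,Rt))
```

```text
8.9 [-0.84  0.11  1.32  2.23 -1.32  0.12 -2.74] [ 0.581 -0.274  0.323] 0.5403699735413482 fit 0.1655757478873643
[0.55, -0.27, 0.38] -3.0 0.86 [ 2.62 -0.44 -1.27  1.44 -0.62  1.56  2.73] [0.245 0.393 0.    1.73 ] [0.2485, 0.4767, -0.086, -0.0308, 0.0035, 0.0568]
[0.55, -0.27, 0.38] -2.5 0.91 [ 2.62 -0.44 -1.27  1.43 -0.73  1.61 -2.74] [0.226 0.38  0.    1.466] [0.1234, 0.5256, 0.2131, -0.0308, 0.0035, 0.0568]
[0.55, -0.27, 0.38] -2.0 1.18 [ 0.59  0.37 -0.32  1.36  0.11  1.43  2.74] [0.    0.242 0.    1.33 ] [-0.0108, 0.5529, 0.5116, -0.0308, 0.0035, 0.0568]
[0.55, -0.27, 0.38] -1.5 1.56 [ 0.43  0.35 -0.09  1.38  0.03  1.42 -2.73] [0.    0.    0.    1.463] [-0.1539, 0.5574, 0.8084, -0.0308, 0.0035, 0.0568]
[0.55, -0.27, 0.38] 2.0 1.62 [-2.62  2.09  1.32  2.57 -1.32  2.    2.74] [0.86  2.162 0.    1.874] [0.5253, 0.2529, -0.8501, -0.0308, 0.0035, 0.0568]
[0.55, -0.27, 0.38] 2.5 1.23 [ 2.62 -0.44 -1.27  1.43 -0.64  1.56  1.97] [0.242 0.386 0.    1.694] [0.4256, 0.3575, -0.5537, -0.0308, 0.0035, 0.0568]
[0.55, -0.27, 0.38] 3.0 0.94 [ 2.62 -0.44 -1.27  1.51 -0.95  1.64 -2.74] [0.197 1.021
[... 1454 characters left out ...]
.57 -0.65  1.57 -2.65] [0.237 0.418 0.    1.14 ] [-0.0108, 0.5529, 0.5116, -0.0308, 0.1235, 0.0568]
[0.55, -0.15, 0.38] -1.5 1.56 [ 1.73 -0.18 -0.52  1.5   4.46  1.84 -1.9 ] [0.595 1.726 0.    1.823] [-0.1539, 0.5574, 0.8084, -0.0308, 0.1235, 0.0568]
[0.55, -0.15, 0.38] 2.0 1.62 [ 2.6  -0.44 -0.74  2.06 -1.32  1.67 -2.74] [0.322 1.51  0.    2.1  ] [0.5253, 0.2529, -0.8501, -0.0308, 0.1235, 0.0568]
[0.55, -0.15, 0.38] 2.5 1.23 [ 2.62 -0.44 -0.93  1.89 -1.15  1.62 -2.74] [0.284 1.164 0.    1.551] [0.4256, 0.3575, -0.5537, -0.0308, 0.1235, 0.0568]
[0.55, -0.15, 0.38] 3.0 0.94 [ 2.62 -0.44 -1.19  1.69 -1.    1.64 -2.74] [0.211 0.911 0.    1.861] [0.3153, 0.4397, -0.2554, -0.0308, 0.1235, 0.0568]
```

Emit:
arm_command(
  deltas=[-0.04,0.018,0.07,0,0.015,0.005,40,-0.08,0.035,0.14,0,0.03,0.01,40,-0.12,0.05,0.21,0,0.045,0.015,40,-0.16,0.07,0.28,0,0.06,0.02,40,-0.2,0.09,0.35,0,0.075,0.025,40,-0.24,0.105,0.42,0,0.09,0.03,40,-0.28,0.12,0.49,0,0.105,0.035,40,-0.32,0.14,0.56,0,0.12,0.04,40,-0.36,0.16,0.63,0,0.135,0.045,40],
)

```text
clock: 9.8
position: [0.582, -0.1873, 0.3413]
ee_rot: [-1.184, 2.106, -0.617]
force: [-0.3, -0.6, -1.6]
width: 0.544
gripper_force: 30.0
```

Run:
```python
from step import *
s,p,r=now();q=s["joints"];print(r.as_matrix().round(2))
for pt in([.56,-.1,.4],[.56,.1,.4]):
  for y in(-1.5,-.8,0,.7):
    Rt=down(y);o=sim(q,[(pt,Rt)],m);print(pt,y,o[0].round(2),np.round(o[1:],3),go(pt,Rt))
```

```text
9.8 [ 0.02  0.    0.28  2.18 -0.71  0.2  -2.74] [ 0.582 -0.187  0.341] 0.5441487283227598 fit 0.08801454292001187
[[-0.39 -0.57  0.72]
 [-0.87  0.48 -0.09]
 [-0.3  -0.66 -0.69]]
[0.56, -0.1, 0.4] -1.5 [-0.26  0.26  0.46  1.48 -0.12  1.43 -2.74] [0.    0.127 0.    0.471] [-0.097, 0.5166, 0.3707, -0.022, 0.0873, 0.0587]
[0.56, -0.1, 0.4] -0.8 [-0.08  0.25  0.22  1.47 -0.05  1.43 -2.23] [0.    0.    0.    0.083] [-0.2834, 0.4774, 0.789, -0.022, 0.0873, 0.0587]
[0.56, -0.1, 0.4] 0 [-0.06  0.25  0.19  1.46 -0.05  1.43 -1.44] [0.    0.    0.167 0.011] [-0.5011, 0.3693, 1.2601, -0.022, 0.0873, 0.0587]
[0.56, -0.1, 0.4] 0.7 [-0.04  0.25  0.16  1.46 -0.04  1.43 -0.75] [0.    0.    0.17  0.026] [-0.6948, 0.2037, 1.6593, -0.022, 0.0873, 0.0587]
[0.56, 0.1, 0.4] -1.5 [-0.59  0.26  0.44  1.47 -0.11  1.43 -2.74] [0.001 0.488 0.    0.683] [-0.097, 0.5166, 0.3707, -0.022, 0.2873, 0.0587]
[0.56, 0.1, 0.4] -0.8 [-0.3   0.26  0.04  1.45 -0.01  1.43 -2.63] [0.    0.    0.    0.222] [-0.2834, 0.4774, 0.789, -0.022, 0.2873, 0.0587]
[0.56, 0.1, 0.4] 0 [-0.29  0.26  0.03  1.45 -0.01  1.43 -1.83] [0.    0.    0.079 0.002] [-0.5011, 0.3693, 1.2601, -0.022, 0.2873, 0.0587]
[0.56, 0.1, 0.4] 0.7 [-0.29  0.26  0.03  1.45 -0.01  1.43 -1.13] [0.    0.    0.152 0.014] [-0.6948, 0.2037, 1.6593, -0.022, 0.2873, 0.0587]
```

```bash
python3 - <<'E'
from step import *
s,p,r=now();print(go([.56,-.1,.4],down(-.5)))
sd=sim(s["joints"],[([.56,-.1,.4],down(-.5))],m);q=sd[0];print(q.round(2),sd[1:])
open("q.json","w").write(json.dumps(q.tolist()))
s=open("plan.py").read().replace("q0=np.array(D[-1][0])","q0=np.array(json.load(open('q.json')))").replace("n=2+seed%3","n=1+seed%3").replace("(20*min(mg,.06) if i else 0)","40*min(mg,.15)").replace('"8000"','"6000"')
s=s.replace("y=round(g.uniform(-3,3),1)","y=round(g.uniform(0,3.2),1)")
open("plan.py","w").write(s)
E
export OMP_NUM_THREADS=1; time timeout 400 python3 plan.py
```

```text
9.8 [ 0.02  0.    0.28  2.18 -0.71  0.2  -2.74] [ 0.582 -0.187  0.341] 0.5441487283227598 fit 0.07242197994125621
[-0.3645, 0.4455, 0.9669, -0.022, 0.0873, 0.0587]
[-0.07  0.25  0.21  1.46 -0.05  1.43 -1.94] (np.float64(4.475030872742122e-07), 1.115838373556109e-06, np.float64(0.05600069015755915), np.float64(0.005334461294021642))
4
(np.float64(-28.392416748996), 5462, [([0.63, 0.28, 0.39], [-2.465, -1.191, -0.16], np.float64(0.59)), ([0.44, -0.29, 0.4], [-1.768, -2.228, -0.454], np.float64(0.33)), ([0.45, -0.34, 0.33], [1.778, 2.024, 0.116], np.float64(0.49)), ([0.426, 0.099, 0.201], [0.057, 2.617, -0.015], np.float64(0.17)), ([0.486, 0.096, 0.097], [0.057, 2.617, -0.015], np.float64(0.14))], [0.14, 0.41, -0.75, 2.42, 1.71, 0.55, -0.58])
(np.float64(-28.064088715199944), 1172, [([0.62, -0.12, 0.39], [2.536, 0.254, 0.001], np.float64(0.56)), ([0.57, -0.24, 0.37], [-2.244, -1.89, 0.464], np.float64(0.21)), ([0.53, -0.14, 0.37], [0.918, 2.763, -0.121], np.float64(0.29)), ([0.426, 0.099, 0.201], [0.057, 2.617, -0.015], np.float64(0.16)), ([0.486, 0.096, 0.097], [0.057, 2.617, -0.015], np.float64(0.13))], [-0.02, 0.37, -0.56, 2.43, 1.75, 0.46, -0.63])
(np.float64(-27.85063382470157), 2213, [([0.61, -0.34, 0.44], [2.599, 0.393, -0.601], np.float64(0.21)), ([0.61, -0.17, 0.36], [-2.531, -1.552, 0.453], np.float64(0.2)), ([0.47, 0.08, 0.46], [1.523, 2.129, 0.482], np.float64(0.19)), ([0.426, 0.099, 0.201], [0.057, 2.617, -0.015], np.float64(0.15)), ([0.486, 0.096, 0.097], [0.057, 2.617, -0.015], np.float64(0.12))], [-0.15, 0.34, -0.4, 2.44, 1.79, 0.4, -0.68])
real	0m12.270s
user	0m47.309s
sys	0m0.147s
```

Emit:
arm_command(
  deltas=[-0.03,0.035,0.074,-0.002,0.007,0.004,40,-0.06,0.068,0.15,-0.003,0.013,0.009,40,-0.085,0.1,0.22,-0.005,0.02,0.014,40,-0.11,0.135,0.3,-0.007,0.027,0.018,40,-0.14,0.17,0.37,-0.008,0.033,0.022,40,-0.17,0.2,0.445,-0.01,0.04,0.027,40,-0.197,0.237,0.52,-0.012,0.047,0.031,40,-0.225,0.27,0.594,-0.013,0.054,0.036,40,-0.253,0.305,0.668,-0.015,0.06,0.04,40,-0.28,0.338,0.742,-0.017,0.067,0.045,40,-0.31,0.37,0.816,-0.018,0.074,0.05,40,-0.337,0.406,0.89,-0.02,0.08,0.054,40,-0.365,0.44,0.965,-0.022,0.087,0.059,40,-0.365,0.44,0.965,-0.022,0.087,0.059,40],
)

```text
clock: 11.2
position: [0.5614, -0.097, 0.4001]
ee_rot: [-3.036, 0.767, -0.002]
force: [0.4, 0.2, -1.4]
width: 0.544
gripper_force: 30.0
```

```bash
cat > rows.py <<'E'
from step import *
def leg(p0,R0,p1,R1,w=40):
    d=np.array(go(p1,R1,np.array(p0),R0));n=int(np.ceil(max(np.linalg.norm(d[3:])/.048,np.linalg.norm(d[:3])*90/8.3)))
    print(n,"rows:",", ".join(f"{v:g}" for k in range(1,n+1) for v in [*(d*k/n).round(3),w]))
E
python3 - <<'E'
from rows import *
s,p,r=now()
W=[([.5614,-.098,.4],down(-.5)),([0.63,0.28,0.39],R.from_rotvec([-2.465,-1.191,-0.16])),([0.44,-0.29,0.4],R.from_rotvec([-1.768,-2.228,-0.454])),([0.45,-0.34,0.33],R.from_rotvec([1.778,2.024,0.116])),(bed(B,[.01,0,.15]),bedtool(np.pi)),(bed(B,[.01,0,.04]),bedtool(np.pi))]
q=s["joints"]
for a,b in zip(W,W[1:]): q,*o=sim(q,[b],m);print(q.round(2),np.round(o,3));leg(*a,*b)
E
```

```text
11.2 [-0.08  0.25  0.21  1.47 -0.06  1.42 -1.93] [ 0.561 -0.097  0.4  ] 0.5441730251513689 fit 0.07378168869359714
[-0.18  0.46 -0.19  1.25 -0.33  1.37 -0.96] [0.    0.    0.597 0.003]
11 rows: 0.023, -0.013, 0.08, 0.006, 0.034, -0.001, 40, 0.045, -0.026, 0.16, 0.012, 0.069, -0.002, 40, 0.068, -0.04, 0.239, 0.019, 0.103, -0.003, 40, 0.09, -0.053, 0.319, 0.025, 0.137, -0.004, 40, 0.113, -0.066, 0.399, 0.031, 0.172, -0.005, 40, 0.135, -0.079, 0.479, 0.037, 0.206, -0.005, 40, 0.158, -0.093, 0.558, 0.044, 0.241, -0.006, 40, 0.18, -0.106, 0.638, 0.05, 0.275, -0.007, 40, 0.203, -0.119, 0.718, 0.056, 0.309, -0.008, 40, 0.225, -0.132, 0.798, 0.062, 0.344, -0.009, 40, 0.248, -0.145, 0.878, 0.069, 0.378, -0.01, 40
[ 0.75  0.36 -0.1   1.38 -0.28  1.67  0.89] [0.    0.    0.335 0.002]
13 rows: 0.002, -0.02, 0.04, -0.015, -0.044, 0.001, 40, 0.003, -0.04, 0.08, -0.029, -0.088, 0.002, 40, 0.005, -0.061, 0.12, -0.044, -0.132, 0.002, 40, 0.007, -0.081, 0.159, -0.058, -0.175, 0.003, 40, 0.008, -0.101, 0.199, -0.073, -0.219, 0.004, 40, 0.01, -0.121, 0.239, -0.088, -0.263, 0.005, 40, 0.012, -0.142, 0.27
[... 747 characters left out ...]
  0.    0.168 0.013]
10 rows: -0.028, 0.004, 0.082, -0.002, 0.044, -0.013, 40, -0.057, 0.008, 0.163, -0.005, 0.088, -0.026, 40, -0.085, 0.012, 0.245, -0.007, 0.132, -0.039, 40, -0.114, 0.016, 0.327, -0.01, 0.175, -0.052, 40, -0.142, 0.019, 0.409, -0.012, 0.219, -0.065, 40, -0.171, 0.023, 0.49, -0.015, 0.263, -0.077, 40, -0.199, 0.027, 0.572, -0.017, 0.307, -0.09, 40, -0.227, 0.031, 0.654, -0.019, 0.351, -0.103, 40, -0.256, 0.035, 0.736, -0.022, 0.395, -0.116, 40, -0.284, 0.039, 0.817, -0.024, 0.439, -0.129, 40
[ 0.13  0.38 -0.75  2.42  1.67  0.53 -0.54] [0.    0.    0.143 0.03 ]
3 rows: 0, 0, 0, 0.018, -0.001, -0.032, 40, 0, 0, 0, 0.037, -0.002, -0.064, 40, 0, 0, 0, 0.055, -0.002, -0.095, 40
```

Emit:
arm_command(
  deltas=[0.023,-0.013,0.08,0.006,0.034,-0.001,40,0.045,-0.026,0.16,0.012,0.069,-0.002,40,0.068,-0.04,0.239,0.019,0.103,-0.003,40,0.09,-0.053,0.319,0.025,0.137,-0.004,40,0.113,-0.066,0.399,0.031,0.172,-0.005,40,0.135,-0.079,0.479,0.037,0.206,-0.005,40,0.158,-0.093,0.558,0.044,0.241,-0.006,40,0.18,-0.106,0.638,0.05,0.275,-0.007,40,0.203,-0.119,0.718,0.056,0.309,-0.008,40,0.225,-0.132,0.798,0.062,0.344,-0.009,40,0.248,-0.145,0.878,0.069,0.378,-0.01,40,0.248,-0.145,0.878,0.069,0.378,-0.01,40],
)

```text
clock: 12.4
position: [0.6292, 0.2818, 0.3889]
ee_rot: [-2.448, -1.188, -0.154]
force: [-0.3, -0.2, -0.9]
width: 0.544
gripper_force: 30.0
```

Emit:
arm_command(
  deltas=[0.002,-0.02,0.04,-0.015,-0.044,0.001,40,0.003,-0.04,0.08,-0.029,-0.088,0.002,40,0.005,-0.061,0.12,-0.044,-0.132,0.002,40,0.007,-0.081,0.159,-0.058,-0.175,0.003,40,0.008,-0.101,0.199,-0.073,-0.219,0.004,40,0.01,-0.121,0.239,-0.088,-0.263,0.005,40,0.012,-0.142,0.279,-0.102,-0.307,0.005,40,0.014,-0.162,0.319,-0.117,-0.351,0.006,40,0.015,-0.182,0.359,-0.132,-0.395,0.007,40,0.017,-0.202,0.399,-0.146,-0.438,0.008,40,0.019,-0.223,0.439,-0.161,-0.482,0.008,40,0.02,-0.243,0.478,-0.175,-0.526,0.009,40,0.022,-0.263,0.518,-0.19,-0.57,0.01,40,0.022,-0.263,0.518,-0.19,-0.57,0.01,40],
)

```text
clock: 13.8
position: [0.4348, -0.2995, 0.3996]
ee_rot: [-1.78, -2.213, -0.445]
force: [-0.3, -0.6, -1.3]
width: 0.542
gripper_force: 30.0
```

Emit:
arm_command(
  deltas=[-0.065,-0.041,-0.019,0.002,-0.008,-0.012,40,-0.13,-0.082,-0.038,0.003,-0.017,-0.023,40,-0.196,-0.124,-0.057,0.005,-0.025,-0.035,40,-0.261,-0.165,-0.076,0.007,-0.033,-0.047,40,-0.326,-0.206,-0.095,0.008,-0.042,-0.058,40,-0.392,-0.247,-0.114,0.01,-0.05,-0.07,40,-0.392,-0.247,-0.114,0.01,-0.05,-0.07,40],
)

```text
clock: 14.5
position: [0.4445, -0.3391, 0.327]
ee_rot: [1.792, 2.028, 0.107]
force: [-1.1, 0.0, -1.7]
width: 0.542
gripper_force: 30.0
```

Run:
```python
from rows import *
s,p,r=now();q=s["joints"];print(p-[.45,-.34,.33],(r*R.from_rotvec([1.778,2.024,0.116]).inv()).as_rotvec())
for h in(.15,.04): q,*o=sim(q,[(bed(B,[.01,0,h]),bedtool(np.pi))],m);print(q.round(2),np.round(o,3))
```

```text
14.5 [ 0.67  0.04 -0.11  1.97  0.    0.69  0.68] [ 0.445 -0.339  0.327] 0.5424301634660379 fit 0.06992190513052665
[-0.00545335  0.00090782 -0.00299854] [ 0.00433323  0.01307945 -0.00641393]
[ 0.29  0.04 -0.87  2.4   0.9   0.42  0.17] [0.    0.    0.168 0.013]
[ 0.13  0.38 -0.74  2.43  1.67  0.53 -0.54] [0.    0.    0.143 0.029]
```

Emit:
arm_command(
  deltas=[-0.028,0.004,0.082,-0.002,0.044,-0.013,40,-0.057,0.008,0.163,-0.005,0.088,-0.026,40,-0.085,0.012,0.245,-0.007,0.132,-0.039,40,-0.114,0.016,0.327,-0.01,0.175,-0.052,40,-0.142,0.019,0.409,-0.012,0.219,-0.065,40,-0.171,0.023,0.49,-0.015,0.263,-0.077,40,-0.199,0.027,0.572,-0.017,0.307,-0.09,40,-0.227,0.031,0.654,-0.019,0.351,-0.103,40,-0.256,0.035,0.736,-0.022,0.395,-0.116,40,-0.284,0.039,0.817,-0.024,0.439,-0.129,40,-0.284,0.039,0.817,-0.024,0.439,-0.129,40,-0.284,0.039,0.817,-0.024,0.439,-0.129,40,-0.284,0.039,0.817,-0.024,0.439,-0.129,40],
)

```text
clock: 15.8
position: [0.426, 0.0963, 0.2023]
ee_rot: [0.07, 2.619, -0.031]
force: [0.1, 0.1, -1.4]
width: 0.543
gripper_force: 30.0
```

Run:
```python
from rows import *
s,p,r=now();q=s["joints"];print((r*bedtool(np.pi).inv()).as_rotvec(), (bedR(B[2]).T@(p-[B[0],B[1],.066])))
q,*o=sim(q,[(bed(B,[.01,0,.04]),bedtool(np.pi))],m);print(q.round(2),np.round(o,3))
print(go(bed(B,[.01,0,.04]),bedtool(np.pi)))
cs=optics.calibration("wrist");im=optics.get_image("wrist")
# bed features + blank predicted in grip (blank underside 25mm below TCP)
P=bed(B,[[.051,.029,0],[.051,-.029,0],[-.05,.029,0],[-.05,-.029,0],[-.05,.065,.014],[-.05,-.065,.014],[-.05,.065,0],[-.05,-.065,0]])
for u,v in proj(cs,P): cv2.circle(im,(int(u),int(v)),3,(0,255,255),1)
cv2.imwrite("pics/w3.png",im);print(proj(cs,P).round(1).tolist())
```

```text
15.8 [ 0.29  0.04 -0.87  2.4   0.9   0.44  0.17] [0.426 0.096 0.202] 0.5426000975441889 fit 0.06351327186854272
[-0.00867229  0.00255901 -0.0120098 ] [ 0.01099474 -0.00230421  0.15104798]
[ 0.13  0.38 -0.74  2.43  1.67  0.53 -0.55] [0.    0.    0.144 0.027]
[0.0055, -0.0016, 0.0076, 0.0547, -0.0001, -0.0967]
[[358.5, 274.9], [294.0, 274.9], [361.4, 159.2], [290.8, 159.6], [409.4, 159.4], [243.3, 160.4], [405.4, 158.9], [247.2, 159.8]]
```

View pics/w3.png

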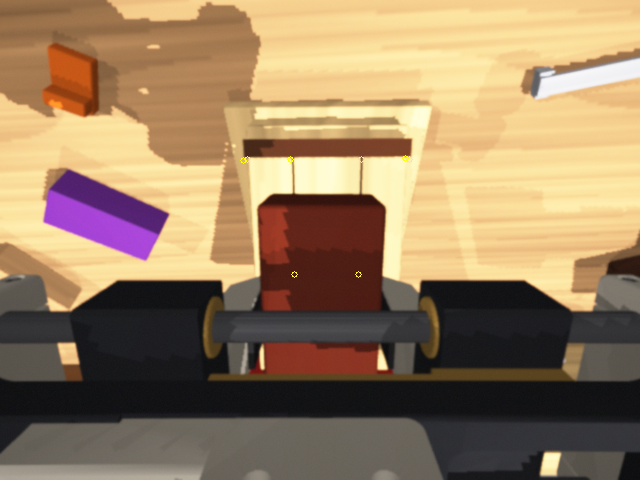

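The view shows the blank held squarely over the outline. The outline lines meet the ledge at (293,158) and (361,158), about 2 px from prediction, so I shift the bed estimate by −2 mm in x and +1 mm in y, then descend.

```bash
sed -i 's/^B=.*/B=[.4905,.0967,-.0435]/' h.py
python3 - <<'E'
from rows import *
s,p,r=now();T=bedtool(np.pi);leg(p,r,bed(B,[.008,0,.036]),T)
print((bedR(B[2])@[[1,0],[0,0],[0,1]]).round(3))
E
```

```text
15.85 [ 0.29  0.04 -0.87  2.4   0.9   0.44  0.17] [0.426 0.096 0.202] 0.5428720364212029 fit 0.06150134398463791
3 rows: 0.002, -0, 0.002, 0.018, 0, -0.034, 40, 0.004, -0.001, 0.005, 0.036, 0.001, -0.067, 40, 0.006, -0.001, 0.007, 0.054, 0.001, -0.101, 40
[[ 0.865 -0.5  ]
 [-0.038  0.022]
 [ 0.5    0.866]]
```

Emit:
arm_command(
  deltas=[0.002,0,0.002,0.013,0,-0.025,40,0.004,0,0.004,0.026,0,-0.05,40,0.006,0,0.007,0.04,0.001,-0.075,40,0.006,0,0.007,0.047,0.001,-0.09,40,0.006,-0.001,0.007,0.054,0.001,-0.101,40,0.006,-0.001,0.007,0.054,0.001,-0.101,40,0.006,-0.001,0.007,0.054,0.001,-0.101,40,0.006,-0.001,0.007,0.054,0.001,-0.101,40],
)

```text
clock: 16.65
position: [0.4791, 0.0984, 0.1017]
ee_rot: [0.052, 2.617, -0.013]
force: [-0.4, -0.1, -1.9]
width: 0.545
gripper_force: 30.0
```

```bash
cat > st.py <<'E'
from rows import *
s,p,r=now();RB=bedR(B[2])
print("bed pos",(RB.T@(p-[B[0],B[1],.066])).round(4),"force bed",(RB.T@s["force"]).round(1),"torque bed",(RB.T@s["ft_torque"]).round(3),"roterr(bed)",(RB.T@(r*bedtool(np.pi).inv()).as_rotvec()).round(3),"grip",s["gripper_force"].__round__(1))
E
python3 st.py
```

```text
16.65 [ 0.13  0.39 -0.76  2.43  1.69  0.54 -0.57] [0.479 0.098 0.102] 0.5452611897301913 fit 0.04376068054506854
bed pos [0.0079 0.0012 0.0366] force bed [-1.3 -0.1 -1.5] torque bed [ 0.067  0.535 -0.106] roterr(bed) [ 0.002 -0.001  0.003] grip 30.0
```

Emit:
arm_command(
  deltas=[0,0,0,0.002,-0.001,-0.0035,40,0,0,0,0.003,-0.001,-0.0052,40,0,0,0,0.004,-0.001,-0.0069,40,0,0,0,0.005,-0.001,-0.0087,40,0,0,0,0.005,-0.001,-0.0087,40,0,0,0,0.005,-0.001,-0.0087,40],
)

```text
clock: 17.25
position: [0.4837, 0.098, 0.0925]
ee_rot: [0.049, 2.617, -0.013]
force: [-6.4, -1.4, 12.6]
width: 0.541
gripper_force: 30.0
```

```bash
python3 st.py
```

```text
17.25 [ 0.13  0.43 -0.76  2.43  1.74  0.56 -0.61] [0.484 0.098 0.092] 0.541483537160209 fit 0.03827002250317291
bed pos [0.0073 0.001  0.0263] force bed [ 0.8 -1.6 14.1] torque bed [-0.494  0.454 -0.152] roterr(bed) [ 0.003 -0.     0.005] grip 30.0
```

Emit:
arm_command(
  deltas=[0,0,0,-0.001,0,-0.0005,40,0,0,0,-0.0022,0,-0.0012,40,0,0,0,-0.0035,0,-0.002,40,0,0,0,-0.0047,0,-0.0027,40,0,0,0,-0.006,0,-0.0035,40,0,0,0,-0.006,0,-0.0035,40],
)

```text
clock: 17.85
position: [0.4799, 0.099, 0.0903]
ee_rot: [0.049, 2.613, -0.012]
force: [-0.9, 0.1, 13.6]
width: 0.542
gripper_force: 30.0
```

```bash
python3 st.py
```

```text
17.85 [ 0.13  0.43 -0.77  2.44  1.76  0.58 -0.64] [0.48  0.099 0.09 ] 0.5417100544334443 fit 0.035661968314532055
bed pos [0.0029 0.0018 0.0264] force bed [ 6.   0.1 12.2] torque bed [-0.142 -0.657  0.015] roterr(bed) [ 0.004 -0.004  0.005] grip 30.0
```

Emit:
arm_command(
  deltas=[0,0,0,-0.0012,-0.0005,-0.0006,40,0,0,0,-0.0024,-0.001,-0.0013,40,0,0,0,-0.0036,-0.001,-0.002,40,0,0,0,-0.0036,-0.001,-0.002,40],
)

```text
clock: 18.25
position: [0.4761, 0.0983, 0.0881]
ee_rot: [0.048, 2.614, -0.011]
force: [-0.6, 1.0, 11.9]
width: 0.543
gripper_force: 30.0
```

```bash
python3 st.py
```

```text
18.25 [ 0.13  0.44 -0.77  2.45  1.78  0.58 -0.66] [0.476 0.098 0.088] 0.5430084148151831 fit 0.03584657608060593
bed pos [-0.0015  0.001   0.0264] force bed [ 5.4  1.  10.7] torque bed [ 0.147 -0.605 -0.019] roterr(bed) [ 0.005 -0.004  0.005] grip 30.0
```

Emit:
arm_command(
  deltas=[0,0,0,-0.0012,0,-0.0006,40,0,0,0,-0.0024,0,-0.0013,40,0,0,0,-0.0036,0,-0.002,40,0,0,0,-0.0036,0,-0.002,40],
)

```text
clock: 18.65
position: [0.4757, 0.0983, 0.0879]
ee_rot: [0.051, 2.608, -0.012]
force: [6.4, -0.5, 16.4]
width: 0.545
gripper_force: 30.0
```

```bash
python3 st.py
```

```text
18.65 [ 0.13  0.44 -0.78  2.46  1.79  0.59 -0.68] [0.476 0.098 0.088] 0.545147874469337 fit 0.03586087732640464
bed pos [-0.0019  0.0009  0.0264] force bed [13.7 -0.2 11. ] torque bed [ 0.034 -2.491 -0.155] roterr(bed) [ 0.004 -0.01   0.003] grip 30.0
```

Contact with the ledge (13.7 N uphill) at the bed's surface. Releasing and lifting clear; meanwhile I simulate the knob route.

Emit:
arm_command(
  deltas=[0,0,0,0.002,0,0.001,85,0,0,0,0.002,0,0.001,85,0,0,0,0.002,0,0.001,85,0,0,0,0.002,0,0.001,85,0,0,0,0.002,0,0.001,85,0,0,0,-0.001,0,0.0065,85,0,0,0,-0.006,0.0005,0.015,85,0,0,0,-0.018,0.001,0.036,85,0,0,0,-0.018,0.001,0.036,85],
)

```text
clock: 19.55
position: [0.4521, 0.0985, 0.1225]
ee_rot: [0.048, 2.616, -0.012]
force: [-0.5, -0.1, -0.1]
width: 0.927
gripper_force: 0.0
```

```bash
python3 st.py
cat > kn.py <<'E'
from rows import *
def arc(th,z): # knob axis point at arm joint th
    a=np.pi/2-.4+th
    return [.110+.110*np.cos(a),.110*np.sin(a),z]
E
sed -i 's/^B=.*/B=[.4890,.0977,-.0435]/' h.py
python3 - <<'E'
from kn import *
s,p,r=now();q0=s["joints"]
for r0 in(3.4,3.9):
  q=q0;print("r0",r0)
  def run(lbl,b,roll):
    global q
    q,*o=sim(q,[(bed(B,b),bedtool(roll))],m);print(lbl,q.round(2),np.round(o,3))
  run("up",[.05,.03,.13],np.pi);run("hover",arc(0,.15),r0);run("grip",arc(0,.104),r0)
  for th in np.linspace(0,1.971,9)[1:]: run("sw%.2f"%th,arc(th,.104),r0+th)
  rr=r0+1.971
  for t in np.arange(.6,5.2,.9): run("turn%.1f"%t,arc(1.971,.104-.007*t/2/np.pi),rr-t)
E
```

```text
19.55 [ 0.13  0.3  -0.78  2.47  1.59  0.5  -0.51] [0.452 0.099 0.122] 0.92727175055134 fit 0.03516637613734663
bed pos [-0.005   0.0002  0.0681] force bed [-0.5 -0.1  0.2] torque bed [ 0.09   0.43  -0.044] roterr(bed) [ 0.004 -0.002  0.005] grip 0.0
19.55 [ 0.13  0.3  -0.78  2.47  1.59  0.5  -0.51] [0.452 0.099 0.122] 0.92727175055134 fit 0.034618911919942486
r0 3.4
up [ 0.16  0.14 -0.8   2.31  0.98  0.51  0.09] [0.    0.    0.191 0.034]
hover [ 0.13  0.24 -0.88  2.    0.84  0.75  0.53] [0.    0.    0.382 0.01 ]
grip [ 0.08  0.33 -0.82  2.02  0.97  0.71  0.41] [0.    0.    0.45  0.006]
sw0.25 [ 0.07  0.33 -0.85  2.07  1.02  0.71  0.56] [0.    0.    0.417 0.   ]
sw0.49 [ 0.06  0.33 -0.88  2.12  1.08  0.71  0.71] [0.    0.    0.387 0.   ]
sw0.74 [ 0.07  0.32 -0.91  2.18  1.13  0.7   0.87] [0.    0.    0.359 0.   ]
sw0.99 [ 0.09  0.31 -0.94  2.24  1.18  0.68  1.04] [0.    0.    0.325 0.   ]
sw1.23 [ 0.12  0.29 -0.96  2.31  1.22  0.65  1.23] [0.    0.    0.264 0.001]
sw1.48 [ 0.17  0.27 -0.97  2.36  1.27  0.62  1.44] [0.    0.    0.207 0.001]
sw1.72 [ 0.23  0.25 -0.97  2.41  1.31  0.56  
[... 1183 characters left out ...]
46 0.001]
sw1.48 [ 0.22  0.29 -1.04  2.36  1.29  0.65  1.93] [0.    0.    0.21  0.001]
sw1.72 [ 0.29  0.27 -1.05  2.41  1.32  0.6   2.17] [0.    0.    0.164 0.001]
sw1.97 [ 0.37  0.24 -1.05  2.44  1.35  0.53  2.44] [0.    0.    0.133 0.001]
turn0.6 [ 0.35  0.24 -1.02  2.44  1.35  0.52  1.84] [0.    0.    0.132 0.   ]
turn1.5 [ 0.32  0.23 -0.98  2.44  1.36  0.51  0.94] [0.   0.   0.13 0.  ]
turn2.4 [ 0.29  0.22 -0.95  2.44  1.36  0.5   0.03] [0.    0.    0.128 0.   ]
turn3.3 [ 0.26  0.22 -0.91  2.44  1.36  0.49 -0.87] [0.    0.    0.127 0.   ]
turn4.2 [ 0.23  0.22 -0.88  2.45  1.36  0.48 -1.78] [0.    0.    0.125 0.   ]
turn5.1 [ 0.21  0.21 -0.86  2.45  1.37  0.48 -2.68] [0.   0.   0.06 0.  ]
```

```bash
sed -i 's/^B=.*/B=[.4897,.0967,-.0435]/' h.py
python3 - <<'E'
from kn import *
s,p,r=now();q=s["joints"]
W=[(p,r),(bed(B,[.04,.03,.14]),bedtool(np.pi)),(bed(B,arc(0,.195)),bedtool(3.9))]
for a,b in zip(W,W[1:]): q,*o=sim(q,[b],m);print(q.round(2),np.round(o,3));leg(*a,*b,70)
E
```

```text
19.55 [ 0.13  0.3  -0.78  2.47  1.59  0.5  -0.51] [0.452 0.099 0.122] 0.92727175055134 fit 0.03417483108736352
[ 0.17  0.11 -0.82  2.32  0.94  0.5   0.11] [0.    0.    0.179 0.034]
2 rows: -0, 0.001, -0.002, 0.002, 0.015, 0.042, 70, -0, 0.001, -0.004, 0.004, 0.03, 0.085, 70
[ 0.23  0.17 -0.97  1.98  0.72  0.79  1.13] [0.    0.    0.302 0.004]
6 rows: -0.04, 0.002, 0.07, 0.012, 0.011, 0.017, 70, -0.08, 0.004, 0.139, 0.024, 0.023, 0.035, 70, -0.121, 0.005, 0.209, 0.037, 0.034, 0.052, 70, -0.161, 0.007, 0.279, 0.049, 0.045, 0.069, 70, -0.201, 0.009, 0.348, 0.061, 0.057, 0.087, 70, -0.241, 0.01, 0.418, 0.073, 0.068, 0.104, 70
```

Emit:
arm_command(
  deltas=[0,0,0,-0.004,0.004,0.02,70,0,0,0,-0.006,0.01,0.038,70,0,0,0,-0.004,0.018,0.055,70,0,0.001,0,0.001,0.025,0.07,70,0,0.001,-0.004,0.004,0.03,0.085,70,0,0.001,-0.004,0.004,0.03,0.085,70],
)

```text
clock: 20.15
position: [0.4579, 0.1291, 0.2073]
ee_rot: [0.058, 2.616, -0.013]
force: [1.1, -0.0, 0.6]
width: 0.762
gripper_force: 0.0
```

Emit:
arm_command(
  deltas=[-0.04,0.002,0.07,0.012,0.011,0.017,70,-0.08,0.004,0.139,0.024,0.023,0.035,70,-0.121,0.005,0.209,0.037,0.034,0.052,70,-0.161,0.007,0.279,0.049,0.045,0.069,70,-0.201,0.009,0.348,0.061,0.057,0.087,70,-0.241,0.01,0.418,0.073,0.068,0.104,70,-0.241,0.01,0.418,0.073,0.068,0.104,70,-0.241,0.01,0.418,0.073,0.068,0.104,70],
)

```text
clock: 20.95
position: [0.5293, 0.1952, 0.308]
ee_rot: [-0.92, 2.483, -0.277]
force: [-0.5, -0.5, -0.7]
width: 0.764
gripper_force: 0.0
```

Run:
```python
from kn import *
s,p,r=now();print((bedR(B[2]).T@(p-[B[0],B[1],.066])).round(4),arc(0,.195),(r*bedtool(3.9).inv()).as_rotvec().round(4))
c=optics.calibration("wrist");im=optics.get_image("wrist")
a=np.arange(0,6.3,.3);C=np.array(arc(0,.114))
P=bed(B,[C+[.0205*np.cos(t),.0205*np.sin(t),0] for t in a]+[[.05,.025,.036],[.05,-.025,.036],[-.05,.025,.036],[-.05,-.025,.036]]+[C])
for u,v in proj(c,P): cv2.circle(im,(int(u),int(v)),2,(0,255,255),-1)
cv2.imwrite("pics/w4.png",im)
```

```text
20.95 [ 0.26  0.19 -1.01  1.98  0.74  0.8   1.11] [0.529 0.195 0.308] 0.7644307156941439 fit 0.03225784398652731
[0.1515 0.1001 0.192 ] [np.float64(0.15283601765395155), np.float64(0.10131670934031736), 0.195] [ 0.0005  0.0023 -0.005 ]
```

View pics/w4.png

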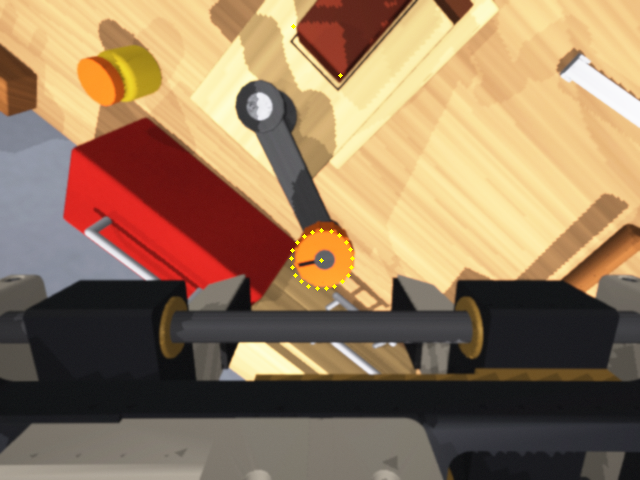

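The knob's hub is at (324,260), 3 px right of the prediction, so about 2 mm off. The blank sits inside the outline (its upper end near (335,85)). Descending onto the knob.

Run:
```python
from kn import *
d=bedR(B[2])@[-.0014,.0015,-.091];print(d.round(4))
```

```text
21.0 [ 0.26  0.18 -1.01  1.98  0.74  0.8   1.11] [0.529 0.195 0.308] 0.7642454622350897 fit 0.03218875257704479
[ 0.0443 -0.0004 -0.0795]
```

Emit:
arm_command(
  deltas=[0,0,0,0.015,0,-0.027,70,0,0,0,0.03,0,-0.054,70,0,0,0,0.04,0,-0.07,70,0,0,0,0.044,-0.0004,-0.0795,70,0,0,0,0.044,-0.0004,-0.0795,70,0,0,0,0.044,-0.0004,-0.0795,70,0,0,0,0.044,-0.0004,-0.0795,70],
)

```text
clock: 21.7
position: [0.5732, 0.1957, 0.2305]
ee_rot: [-0.924, 2.48, -0.277]
force: [0.3, -0.3, 0.5]
width: 0.764
gripper_force: 0.0
```

```bash
cat > st2.py <<'E'
from kn import *
s,p,r=now();RB=bedR(B[2])
T=(R.from_matrix(RB).inv()*r*R.from_euler('x',np.pi).inv()).as_rotvec()
b=RB.T@(p-[B[0],B[1],.066])
print("bed pos",b.round(4),"rotvec bed",T.round(3),"force bed",(RB.T@s["force"]).round(1),"torque bed",(RB.T@s["ft_torque"]).round(3),"grip",round(s["gripper_force"],1),"arm angle",round((np.arctan2(b[1],b[0]-.11)-(np.pi/2-.4))%6.283,3),"rad",round(np.hypot(b[1],b[0]-.11),4))
E
python3 st2.py
```

```text
21.7 [ 0.13  0.35 -0.89  2.02  1.01  0.74  0.88] [0.573 0.196 0.231] 0.7644392846561794 fit 0.030256039895759645
bed pos [0.1508 0.1025 0.1029] rotvec bed [-1.000e-03 -1.000e-03 -2.385e+00] force bed [ 0.5 -0.3  0.3] torque bed [ 0.065  0.421 -0.09 ] grip 0.0 arm angle 0.021 rad 0.1104
```

Good pose. Closing on the knob.

Emit:
arm_command(
  deltas=[0,0,0,0,0,0,30,0,0,0,0,0,0,30,0,0,0,0,0,0,30,0,0,0,0,0,0,30,0,0,0,0,0,0,30,0,0,0,0,0,0,30],
  force=20,
)

```text
clock: 22.3
position: [0.5736, 0.1958, 0.2301]
ee_rot: [-0.924, 2.48, -0.277]
force: [-1.1, -0.0, 1.7]
width: 0.431
gripper_force: 20.0
```

```bash
python3 st2.py
python3 - <<'E'
from kn import *
s,p,r=now()
# swing relative to current pose: rotate about pivot axis through bed (.11,0)
RB=bedR(B[2]);z=RB[:,2];piv=bed(B,[.11,0,0]);
def rot(t): 
    Q=R.from_rotvec(z*t);return Q.apply(p-piv)+piv,Q*r
for t0 in (0,.9855):
    q0,r0=rot(t0);n=16
    print([v for k in range(1,n+1) for v in go(*rot(t0+.9855*k/n),q0,r0)+[30]])
E
```

```text
22.3 [ 0.13  0.35 -0.89  2.02  1.01  0.74  0.88] [0.574 0.196 0.23 ] 0.43063499599413646 fit 0.0287933360625936
bed pos [0.1509 0.1026 0.1024] rotvec bed [-2.000e-03 -0.000e+00 -2.384e+00] force bed [-0.1 -0.1  2. ] torque bed [ 0.063  0.55  -0.089] grip 20.0 arm angle 0.021 rad 0.1105
22.3 [ 0.13  0.35 -0.89  2.02  1.01  0.74  0.88] [0.574 0.196 0.23 ] 0.43063499599413646 fit 0.02766500486423018
[-0.0196, 0.0009, 0.034, -0.0054, 0.0026, -0.0032, 30, -0.0392, 0.0017, 0.0679, -0.011, 0.0047, -0.0065, 30, -0.0588, 0.0026, 0.1019, -0.0167, 0.0065, -0.0098, 30, -0.0783, 0.0034, 0.1358, -0.0224, 0.0079, -0.0131, 30, -0.0979, 0.0043, 0.1698, -0.0282, 0.0088, -0.0165, 30, -0.1175, 0.0051, 0.2038, -0.0341, 0.0093, -0.0199, 30, -0.1371, 0.006, 0.2377, -0.04, 0.0095, -0.0233, 30, -0.1567, 0.0068, 0.2717, -0.0459, 0.0091, -0.0267, 30, -0.1763, 0.0077, 0.3056, -0.0518, 0.0084, -0.0301, 30, -0.1959, 0.0085, 0.3396, -0.0576, 0.0073, -0.0334, 30, -0.2155, 0.0094, 0.3735, -0.0633, 0.0057, -0.0367, 30, -0.235, 0.0102, 0.4075, -0.069, 0.0038, -0.0399, 30, -0.2546, 0.0111, 0.4415, -0.0746, 0.0014, -0.0
[... 362 characters left out ...]
58, -0.0183, -0.0173, -0.0101, 30, -0.0979, 0.0043, 0.1698, -0.0223, -0.0224, -0.0123, 30, -0.1175, 0.0051, 0.2038, -0.026, -0.0278, -0.0143, 30, -0.1371, 0.006, 0.2377, -0.0293, -0.0334, -0.0161, 30, -0.1567, 0.0068, 0.2717, -0.0324, -0.0392, -0.0177, 30, -0.1763, 0.0077, 0.3056, -0.0352, -0.0452, -0.0192, 30, -0.1959, 0.0085, 0.3396, -0.0377, -0.0515, -0.0204, 30, -0.2155, 0.0094, 0.3735, -0.0398, -0.0578, -0.0215, 30, -0.235, 0.0102, 0.4075, -0.0416, -0.0643, -0.0224, 30, -0.2546, 0.0111, 0.4415, -0.043, -0.071, -0.023, 30, -0.2742, 0.0119, 0.4754, -0.0441, -0.0777, -0.0235, 30, -0.2938, 0.0128, 0.5094, -0.0448, -0.0844, -0.0237, 30, -0.3134, 0.0136, 0.5433, -0.0452, -0.0912, -0.0238, 30]
```

Emit:
arm_command(
  deltas=[-0.0196,0.0009,0.034,-0.0054,0.0026,-0.0032,30,-0.0392,0.0017,0.0679,-0.011,0.0047,-0.0065,30,-0.0588,0.0026,0.1019,-0.0167,0.0065,-0.0098,30,-0.0783,0.0034,0.1358,-0.0224,0.0079,-0.0131,30,-0.0979,0.0043,0.1698,-0.0282,0.0088,-0.0165,30,-0.1175,0.0051,0.2038,-0.0341,0.0093,-0.0199,30,-0.1371,0.006,0.2377,-0.04,0.0095,-0.0233,30,-0.1567,0.0068,0.2717,-0.0459,0.0091,-0.0267,30,-0.1763,0.0077,0.3056,-0.0518,0.0084,-0.0301,30,-0.1959,0.0085,0.3396,-0.0576,0.0073,-0.0334,30,-0.2155,0.0094,0.3735,-0.0633,0.0057,-0.0367,30,-0.235,0.0102,0.4075,-0.069,0.0038,-0.0399,30,-0.2546,0.0111,0.4415,-0.0746,0.0014,-0.043,30,-0.2742,0.0119,0.4754,-0.08,-0.0013,-0.0461,30,-0.2938,0.0128,0.5094,-0.0853,-0.0044,-0.0491,30,-0.3134,0.0136,0.5433,-0.0904,-0.0079,-0.0519,30],
)

```text
clock: 23.9
position: [0.4832, 0.1889, 0.1783]
ee_rot: [-2.072, 1.816, -0.576]
force: [3.5, 3.5, -3.1]
width: 0.43
gripper_force: 20.0
```

```bash
python3 st2.py
```

```text
23.9 [ 0.14  0.34 -1.01  2.25  1.21  0.71  1.52] [0.483 0.189 0.178] 0.42988503626337793 fit 0.02631343313330703
bed pos [0.0471 0.0918 0.1025] rotvec bed [ 1.000e-03  0.000e+00 -1.396e+00] force bed [ 1.4  3.6 -4.3] torque bed [0.842 0.4   0.015] grip 20.0 arm angle 1.001 rad 0.1113
```

Emit:
arm_command(
  deltas=[-0.0196,0.0009,0.034,-0.0049,-0.0038,-0.0027,30,-0.0392,0.0017,0.0679,-0.0096,-0.008,-0.0053,30,-0.0588,0.0026,0.1019,-0.0141,-0.0125,-0.0078,30,-0.0783,0.0034,0.1358,-0.0183,-0.0173,-0.0101,30,-0.0979,0.0043,0.1698,-0.0223,-0.0224,-0.0123,30,-0.1175,0.0051,0.2038,-0.026,-0.0278,-0.0143,30,-0.1371,0.006,0.2377,-0.0293,-0.0334,-0.0161,30,-0.1567,0.0068,0.2717,-0.0324,-0.0392,-0.0177,30,-0.1763,0.0077,0.3056,-0.0352,-0.0452,-0.0192,30,-0.1959,0.0085,0.3396,-0.0377,-0.0515,-0.0204,30,-0.2155,0.0094,0.3735,-0.0398,-0.0578,-0.0215,30,-0.235,0.0102,0.4075,-0.0416,-0.0643,-0.0224,30,-0.2546,0.0111,0.4415,-0.043,-0.071,-0.023,30,-0.2742,0.0119,0.4754,-0.0441,-0.0777,-0.0235,30,-0.2938,0.0128,0.5094,-0.0448,-0.0844,-0.0237,30,-0.2938,0.0128,0.5094,-0.0448,-0.0844,-0.0237,30],
)

```text
clock: 25.5
position: [0.4374, 0.1034, 0.1539]
ee_rot: [-2.835, 0.749, -0.767]
force: [-5.5, 2.0, -2.6]
width: 0.43
gripper_force: 20.0
```

```bash
python3 st2.py
```

```text
25.5 [ 0.36  0.25 -1.05  2.44  1.37  0.55  2.36] [0.437 0.103 0.154] 0.4299079628548516 fit 0.02487173458340375
bed pos [-0.0015  0.0044  0.1024] rotvec bed [-0.     0.    -0.473] force bed [-6.1  1.8  0.6] torque bed [0.4   1.88  0.027] grip 20.0 arm angle 1.931 rad 0.1116
```

Emit:
arm_command(
  deltas=[-0.008,0,0.014,-0.0008,-0.0025,-0.0003,30,-0.016,0.001,0.028,-0.001,-0.005,-0.0005,30,-0.02,0.001,0.035,-0.001,-0.007,-0.0005,30,-0.02,0.001,0.035,-0.001,-0.007,-0.0005,30],
)

```text
clock: 25.9
position: [0.4371, 0.099, 0.154]
ee_rot: [-2.867, 0.66, -0.774]
force: [-1.6, 10.3, -6.6]
width: 0.428
gripper_force: 20.0
```

```bash
python3 st2.py
```

```text
25.9 [ 0.38  0.25 -1.05  2.44  1.37  0.53  2.43] [0.437 0.099 0.154] 0.42840679870377874 fit 0.02401810701296858
bed pos [-0.0016  0.      0.1025] rotvec bed [ 0.005  0.001 -0.41 ] force bed [-5.1 10.2 -4.6] torque bed [1.783 1.757 0.034] grip 20.0 arm angle 1.971 rad 0.1116
```

Arm at its stop (angle 1.971, 10 N reaction). Now screwing clockwise.

Emit:
arm_command(
  deltas=[0.0445,-0.0019,-0.077,-0.0005,0.0005,-0.0005,30,0.089,-0.0039,-0.154,-0.0006,0.001,-0.0008,30,0.1333,-0.0058,-0.231,-0.0006,0.001,-0.0009,30,0.1778,-0.0077,-0.308,-0.0005,0.001,-0.001,30,0.2223,-0.0097,-0.385,-0.0004,0.001,-0.0012,30,0.2667,-0.0116,-0.462,-0.0003,0.001,-0.0013,30,0.3112,-0.0136,-0.539,-0.0003,0.001,-0.0015,30,0.3556,-0.0155,-0.616,-0.0002,0.001,-0.0016,30,0.4,-0.0174,-0.693,-0.0001,0.001,-0.0017,30,0.4445,-0.0194,-0.77,0,0.001,-0.0019,30,0.489,-0.0213,-0.847,0,0.001,-0.002,30,0.489,-0.0213,-0.847,0,0.001,-0.002,30],
)

```text
clock: 27.1
position: [0.4387, 0.0996, 0.1529]
ee_rot: [-1.452, 2.253, -0.413]
force: [3.9, 6.4, -4.2]
width: 0.429
gripper_force: 20.0
```

```bash
python3 st2.py
```

```text
27.1 [ 0.33  0.24 -0.99  2.44  1.38  0.52  0.88] [0.439 0.1   0.153] 0.4288202041094554 fit 0.02310244555778218
bed pos [-0.0008  0.0006  0.1008] rotvec bed [ 0.004  0.002 -1.954] force bed [ 1.   6.6 -5.5] torque bed [ 1.412  0.305 -0.14 ] grip 20.0 arm angle 1.965 rad 0.1108
```

Emit:
arm_command(
  deltas=[0.0445,-0.0019,-0.077,0.0001,0,-0.0001,30,0.089,-0.0039,-0.154,0.0002,0,-0.0003,30,0.1333,-0.0058,-0.231,0.0002,0,-0.0004,30,0.1778,-0.0077,-0.308,0.0003,0,-0.0005,30,0.2223,-0.0097,-0.385,0.0004,0,-0.0007,30,0.2667,-0.0116,-0.462,0.0005,0,-0.0008,30,0.3112,-0.0136,-0.539,0.0006,0,-0.001,30,0.3556,-0.0155,-0.616,0.0006,0,-0.0011,30,0.4,-0.0174,-0.693,0.0007,0,-0.0012,30,0.4445,-0.0194,-0.77,0.0008,0,-0.0013,30,0.489,-0.0213,-0.847,0.0009,0,-0.0015,30,0.489,-0.0213,-0.847,0.0009,0,-0.0015,30],
)

```text
clock: 28.3
position: [0.4399, 0.0985, 0.1516]
ee_rot: [0.508, 2.57, 0.109]
force: [4.9, 3.2, -0.1]
width: 0.435
gripper_force: 20.0
```

Emit:
arm_command(
  deltas=[0.0445,-0.0019,-0.077,0.0001,0,-0.0001,30,0.089,-0.0039,-0.154,0.0002,0,-0.0003,30,0.1333,-0.0058,-0.231,0.0002,0,-0.0004,30,0.1778,-0.0077,-0.308,0.0003,0,-0.0005,30,0.2223,-0.0097,-0.385,0.0004,0,-0.0007,30,0.2667,-0.0116,-0.462,0.0005,0,-0.0008,30,0.3112,-0.0136,-0.539,0.0006,0,-0.001,30,0.3556,-0.0155,-0.616,0.0006,0,-0.0011,30,0.4,-0.0174,-0.693,0.0007,0,-0.0012,30,0.4445,-0.0194,-0.77,0.0008,0,-0.0013,30,0.489,-0.0213,-0.847,0.0009,0,-0.0015,30,0.489,-0.0213,-0.847,0.0009,0,-0.0015,30],
)

```text
clock: 29.5
position: [0.4399, 0.098, 0.1495]
ee_rot: [2.266, 1.581, 0.592]
force: [0.7, 2.8, 3.1]
width: 0.431
gripper_force: 20.0
```

```bash
python3 st2.py
```

```text
29.5 [ 0.26  0.23 -0.91  2.45  1.4   0.49 -2.21] [0.44  0.098 0.15 ] 0.4314915871816704 fit 0.0227353060925084
bed pos [-0.0014 -0.0008  0.0972] rotvec bed [-0.    -0.003  1.261] force bed [2.1 2.8 2.4] torque bed [ 0.564  0.106 -0.071] grip 20.0 arm angle 1.978 rad 0.1114
```

Emit:
arm_command(
  deltas=[0,0,0,0,0,0,60,0,0,0,0,0,0,60,0,0,0,0,0,0,60,-0.0445,0.0019,0.077,0,0,0,60,-0.089,0.0039,0.154,0,0,0,60,-0.1333,0.0058,0.231,0,0,0,60,-0.1778,0.0077,0.308,0,0,0,60,-0.2223,0.0097,0.385,0,0,0,60,-0.2667,0.0116,0.462,0,0,0,60,-0.3112,0.0136,0.539,0,0,0,60,-0.3556,0.0155,0.616,0,0,0,60,-0.4,0.0174,0.693,0,0,0,60,-0.4445,0.0194,0.77,0,0,0,60,-0.489,0.0213,0.847,0,0,0,60],
)

```text
clock: 30.9
position: [0.439, 0.097, 0.1488]
ee_rot: [0.495, 2.575, 0.102]
force: [0.1, 0.1, -0.3]
width: 0.653
gripper_force: 0.0
```

Emit:
arm_command(
  deltas=[-0.0445,0.0019,0.077,0,0,0,60,-0.089,0.0039,0.154,0,0,0,60,-0.1333,0.0058,0.231,0,0,0,60,-0.1778,0.0077,0.308,0,0,0,60,-0.2223,0.0097,0.385,0,0,0,60,-0.2667,0.0116,0.462,0,0,0,60,-0.3112,0.0136,0.539,0,0,0,60,-0.3556,0.0155,0.616,0,0,0,60,-0.4,0.0174,0.693,0,0,0,60,-0.4445,0.0194,0.77,0,0,0,60,-0.489,0.0213,0.847,0,0,0,60],
)

```text
clock: 32.0
position: [0.439, 0.097, 0.1488]
ee_rot: [-1.468, 2.249, -0.421]
force: [-0.3, 0.5, 0.2]
width: 0.654
gripper_force: 0.0
```

Emit:
arm_command(
  deltas=[-0.0445,0.0019,0.077,0,0,0,60,-0.089,0.0039,0.154,0,0,0,60,-0.1333,0.0058,0.231,0,0,0,60,-0.1778,0.0077,0.308,0,0,0,60,-0.2223,0.0097,0.385,0,0,0,60,-0.2667,0.0116,0.462,0,0,0,60,-0.3112,0.0136,0.539,0,0,0,60,-0.3556,0.0155,0.616,0,0,0,60,-0.4,0.0174,0.693,0,0,0,60,-0.4445,0.0194,0.77,0,0,0,60,-0.489,0.0213,0.847,0,0,0,60,-0.489,0.0213,0.847,0,0,0,60,-0.489,0.0213,0.847,0,0,0,60],
)

```text
clock: 33.3
position: [0.4391, 0.0971, 0.1488]
ee_rot: [-2.869, 0.67, -0.777]
force: [0.1, 0.3, 0.0]
width: 0.655
gripper_force: 0.0
```

```bash
python3 st2.py
```

```text
33.3 [ 0.34  0.26 -1.01  2.45  1.41  0.53  2.39] [0.439 0.097 0.149] 0.6550486535807543 fit 0.022251398723777127
bed pos [-0.0024 -0.0018  0.097 ] rotvec bed [-0.001 -0.001 -0.415] force bed [ 0.1  0.4 -0. ] torque bed [ 0.041  0.587 -0.043] grip 0.0 arm angle 1.986 rad 0.1124
```

Emit:
arm_command(
  deltas=[0,0,0,0.0009,0.001,0.0005,30,0,0,0,0.0009,0.001,0.0005,30,0,0,0,0.0009,0.001,0.0005,30,0,0,0,0.0009,0.001,0.0005,30,0,0,0,0.0009,0.001,0.0005,30,0.0445,-0.0019,-0.077,0.001,0.001,0.0004,30,0.089,-0.0039,-0.154,0.0011,0.001,0.0002,30,0.1333,-0.0058,-0.231,0.0011,0.001,0.0001,30,0.1778,-0.0077,-0.308,0.0012,0.001,0,30,0.2223,-0.0097,-0.385,0.0013,0.001,-0.0002,30,0.2667,-0.0116,-0.462,0.0014,0.001,-0.0003,30,0.3112,-0.0136,-0.539,0.0015,0.001,-0.0005,30,0.3556,-0.0155,-0.616,0.0015,0.001,-0.0006,30,0.4,-0.0174,-0.693,0.0016,0.001,-0.0007,30,0.4445,-0.0194,-0.77,0.0017,0.001,-0.0008,30,0.489,-0.0213,-0.847,0.0018,0.001,-0.001,30],
  force=25,
)

```text
clock: 34.9
position: [0.4411, 0.0988, 0.1481]
ee_rot: [-1.453, 2.256, -0.415]
force: [-0.2, 1.4, 1.3]
width: 0.429
gripper_force: 25.0
```

```bash
python3 st2.py
```

```text
34.9 [ 0.31  0.25 -0.97  2.44  1.41  0.52  0.85] [0.441 0.099 0.148] 0.4292307292185808 fit 0.021716909285818264
bed pos [-0.0011 -0.      0.0954] rotvec bed [ 0.    -0.    -1.954] force bed [0.4 1.4 1.3] torque bed [0.491 0.43  0.018] grip 25.0 arm angle 1.971 rad 0.1111
```

Emit:
arm_command(
  deltas=[0.0445,-0.0019,-0.077,0.0001,0,-0.0001,30,0.089,-0.0039,-0.154,0.0002,0,-0.0003,30,0.1333,-0.0058,-0.231,0.0002,0,-0.0004,30,0.1778,-0.0077,-0.308,0.0003,0,-0.0005,30,0.2223,-0.0097,-0.385,0.0004,0,-0.0007,30,0.2667,-0.0116,-0.462,0.0005,0,-0.0008,30,0.3112,-0.0136,-0.539,0.0006,0,-0.001,30,0.3556,-0.0155,-0.616,0.0006,0,-0.0011,30,0.4,-0.0174,-0.693,0.0007,0,-0.0012,30,0.4445,-0.0194,-0.77,0.0008,0,-0.0013,30,0.489,-0.0213,-0.847,0.0009,0,-0.0015,30],
)

```text
clock: 36.0
position: [0.442, 0.0988, 0.1466]
ee_rot: [0.511, 2.572, 0.108]
force: [-0.4, 1.1, 1.9]
width: 0.427
gripper_force: 25.0
```

```bash
python3 st2.py
```

```text
36.0 [ 0.28  0.25 -0.94  2.45  1.41  0.51 -0.69] [0.442 0.099 0.147] 0.42741039711675777 fit 0.021436384714523804
bed pos [-0.0011  0.0001  0.0937] rotvec bed [ 0.000e+00 -1.000e-03  2.793e+00] force bed [0.6 1.1 1.9] torque bed [0.441 0.312 0.031] grip 25.0 arm angle 1.97 rad 0.1111
```

Emit:
arm_command(
  deltas=[0.0445,-0.0019,-0.077,0.0001,0,-0.0001,30,0.089,-0.0039,-0.154,0.0002,0,-0.0003,30,0.1333,-0.0058,-0.231,0.0002,0,-0.0004,30,0.1778,-0.0077,-0.308,0.0003,0,-0.0005,30,0.2223,-0.0097,-0.385,0.0004,0,-0.0007,30,0.2667,-0.0116,-0.462,0.0005,0,-0.0008,30,0.3112,-0.0136,-0.539,0.0006,0,-0.001,30,0.3556,-0.0155,-0.616,0.0006,0,-0.0011,30,0.4,-0.0174,-0.693,0.0007,0,-0.0012,30,0.4445,-0.0194,-0.77,0.0008,0,-0.0013,30,0.489,-0.0213,-0.847,0.0009,0,-0.0015,30],
)

```text
clock: 37.1
position: [0.4429, 0.0988, 0.1452]
ee_rot: [2.271, 1.576, 0.592]
force: [-1.6, 1.8, 3.8]
width: 0.434
gripper_force: 25.0
```

```bash
python3 st2.py
```

```text
37.1 [ 0.26  0.25 -0.92  2.45  1.43  0.51 -2.24] [0.443 0.099 0.145] 0.43431697417379983 fit 0.021304423864804134
bed pos [-0.001   0.0001  0.092 ] rotvec bed [ 0.    -0.002  1.256] force bed [0.4 1.7 4.1] torque bed [0.263 0.34  0.057] grip 25.0 arm angle 1.97 rad 0.111
```

Emit:
arm_command(
  deltas=[0.03,-0.0013,-0.052,0.0001,0,-0.0001,30,0.06,-0.0026,-0.104,0.0002,0,-0.0003,30,0.09,-0.004,-0.156,0.0002,0,-0.0004,30,0.12,-0.0052,-0.208,0.0002,0,-0.0004,30,0.12,-0.0052,-0.208,0.0002,0,-0.0004,30],
)

```text
clock: 37.6
position: [0.4429, 0.0986, 0.1447]
ee_rot: [2.583, 1.154, 0.68]
force: [-3.4, 1.4, 5.9]
width: 0.432
gripper_force: 25.0
```

```bash
python3 st2.py
```

```text
37.6 [ 0.26  0.25 -0.92  2.45  1.43  0.51 -2.62] [0.443 0.099 0.145] 0.4322156785015733 fit 0.021157000213989363
bed pos [-0.0012 -0.0002  0.0916] rotvec bed [-0.    -0.001  0.884] force bed [0.  1.3 6.9] torque bed [0.14  0.484 0.035] grip 25.0 arm angle 1.972 rad 0.1112
```

No clear stop torque yet; one more regrip and turn to make sure.

Emit:
arm_command(
  deltas=[0,0,0,-0.0002,0,0.0004,60,0,0,0,-0.0002,0,0.0004,60,0,0,0,-0.0002,0,0.0004,60,-0.0445,0.0019,0.077,0,0,0.0004,60,-0.089,0.0039,0.154,0,0,0.0004,60,-0.1333,0.0058,0.231,0,0,0.0004,60,-0.1778,0.0077,0.308,0,0,0.0004,60,-0.2223,0.0097,0.385,0,0,0.0004,60,-0.2667,0.0116,0.462,0,0,0.0004,60,-0.3112,0.0136,0.539,0,0,0.0004,60,-0.3556,0.0155,0.616,0,0,0.0004,60,-0.4,0.0174,0.693,0,0,0.0004,60,-0.4445,0.0194,0.77,0,0,0.0004,60,-0.489,0.0213,0.847,0,0,0.0004,60,-0.489,0.0213,0.847,0,0,0.0004,30,-0.489,0.0213,0.847,0,0,0.0004,30,-0.489,0.0213,0.847,0,0,0.0004,30,-0.489,0.0213,0.847,0,0,0.0004,30,-0.489,0.0213,0.847,0,0,0.0004,30],
)

```text
clock: 39.5
position: [0.4432, 0.0986, 0.1451]
ee_rot: [0.985, 2.447, 0.236]
force: [0.9, 1.4, -0.6]
width: 0.431
gripper_force: 25.0
```

```bash
python3 st2.py
```

```text
39.5 [ 0.27  0.26 -0.93  2.45  1.42  0.51 -1.08] [0.443 0.099 0.145] 0.43126874898684237 fit 0.020999283472322716
bed pos [-0.0008 -0.0001  0.0918] rotvec bed [ 0.00e+00 -1.00e-03  2.42e+00] force bed [ 0.4  1.4 -0.9] torque bed [ 0.143  0.366 -0.028] grip 25.0 arm angle 1.972 rad 0.1108
```

Emit:
arm_command(
  deltas=[0.02,-0.0009,-0.035,0,0,0,30,0.04,-0.0017,-0.07,0,0,-0.0001,30,0.06,-0.0026,-0.104,0.0001,0,-0.0002,30,0.08,-0.0035,-0.139,0.0001,0,-0.0002,30],
)

```text
clock: 39.9
position: [0.443, 0.099, 0.1449]
ee_rot: [1.293, 2.32, 0.321]
force: [-1.6, 1.6, 2.9]
width: 0.433
gripper_force: 25.0
```

```bash
python3 st2.py
```

```text
39.9 [ 0.27  0.26 -0.93  2.45  1.43  0.51 -1.33] [0.443 0.099 0.145] 0.4331640902996371 fit 0.020877458192708476
bed pos [-0.0011  0.0003  0.0917] rotvec bed [ 0.000e+00 -2.000e-03  2.168e+00] force bed [0.1 1.5 3.4] torque bed [0.25  0.429 0.689] grip 25.0 arm angle 1.968 rad 0.1111
```

Torque 0.69 N m: the end stop is reached. Releasing and backing off.

Run:
```python
from kn import *
s,p,r=now();q=s["joints"]
q,*o=sim(q,[(bed(B,[-.001,0,.145]),r)],m);print(q.round(2),np.round(o,3))
q,*o=sim(q,[(bed(B,[-.001,0,.145])+[.02,-.2,.15],r)],m);print(q.round(2),np.round(o,3))
print(go(bed(B,[-.001,0,.145]),r))
```

```text
39.9 [ 0.27  0.26 -0.93  2.45  1.43  0.51 -1.33] [0.443 0.099 0.145] 0.4331640902996371 fit 0.020765194741589887
[ 0.38  0.07 -0.99  2.43  1.01  0.43 -0.92] [0.    0.    0.142 0.017]
[ 0.45 -0.2  -0.24  2.18 -0.21  0.64  0.9 ] [0.    0.    0.172 0.059]
[0.0, 0.0, 0.0, -0.0266, 0.0009, 0.0462]
```

Emit:
arm_command(
  deltas=[-0.03,0.0013,0.05,0,0,0,75,-0.03,0.0013,0.05,0,0,0,75,-0.03,0.0013,0.05,0,0,0,75,-0.03,0.0013,0.05,0,0,0,75,-0.03,0.0013,0.05,0,0,0,75,-0.03,0.0013,0.05,-0.005,0,0.0087,75,-0.03,0.0013,0.05,-0.01,0.0005,0.0174,75,-0.03,0.0013,0.05,-0.016,0.0007,0.0277,75,-0.03,0.0013,0.05,-0.021,0.0009,0.0364,75,-0.03,0.0013,0.05,-0.027,0.001,0.0465,75,-0.03,0.0013,0.05,-0.027,0.001,0.0465,75],
)

```text
clock: 41.0
position: [0.4162, 0.0994, 0.1923]
ee_rot: [1.181, 2.367, 0.288]
force: [0.0, 0.0, 0.1]
width: 0.814
gripper_force: 0.0
```

Emit:
arm_command(
  deltas=[0,0,0,0,-0.01,0.02,75,0,0,0,0.005,-0.03,0.045,75,0,0,0,0.01,-0.06,0.07,75,0,0,0,0.015,-0.09,0.095,75,0,0,0,0.02,-0.12,0.12,75,0,0,0,0.02,-0.15,0.14,75,0,0,0,0.02,-0.18,0.15,75,0,0,0,0.02,-0.2,0.15,75,0,0,0,0.02,-0.2,0.15,75],
)

```text
clock: 41.9
position: [0.4363, -0.1051, 0.3427]
ee_rot: [1.187, 2.365, 0.285]
force: [0.7, 0.3, -0.3]
width: 0.817
gripper_force: 0.0
```

Run:
```python
from kn import *
a=optics.get_image("top")[150:290,220:360];b=optics.get_image("side")[200:340,205:345]
f=lambda i:cv2.resize(i,(400,400),interpolation=cv2.INTER_CUBIC)
cv2.imwrite("pics/end.png",np.hstack([f(a),f(b)]))
```

```text
41.9 [ 0.37 -0.2  -0.17  2.18 -0.18  0.64  0.95] [ 0.436 -0.105  0.343] 0.8172175074848096 fit 0.02772840574705171
```

View pics/end.png

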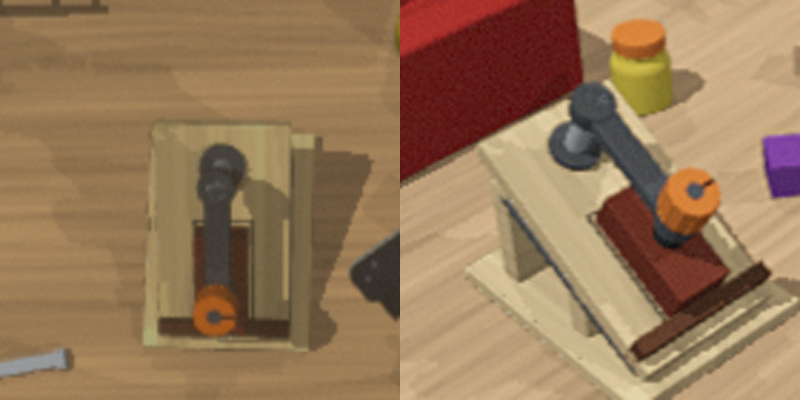

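The final views show the arm pointing down the slope with its knob at (213,318), and the blank flat inside the outline with its lower end on the ledge. The knob's mark has turned about 9.3 rad, which fits the end stop.

```bash
python3 -c "
from cell import arm
print(arm.sign_off())"
```

```text
the job is handed in; nothing more can be done
None
```

The blank is clamped: it lies flat inside the outline with one end against the ledge, the clamp arm is at its stop and the knob is screwed down to its end stop; the job was handed in at about 42 s (limit 72 s), but sign-off returned no verdict.

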